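# Find where the kart brake disc drags and park it there on the brake

## Robot

A 6-joint arm with a two-finger parallel gripper is mounted at the origin on the work surface. World frame = base frame: x ahead of the robot, y to its left, z up, the work surface at z = 0. Lengths are in mm, angles in rad, forces in N, time in s.
With the tool pointing down it reaches from about 300 to 775 mm from the base axis. Payload 14.6 kg.
Tool frame: the origin (TCP) lies midway between the tips of the shut fingers; the grasp point (between the pads) lies 19 mm behind it; z points along the fingers, y is the direction in which the jaws open and shut (so a half turn about z gives the same grasp; the last joint's range is limited). The gripper opens to 94 mm and grips with 3 to 60 N. Pads are 16 mm wide; open, the fingers measure 119 mm over their backs; the gripper's body (75 mm by 177 mm) begins 78 mm behind the grasp point.
Start: joints at [-1.242, 0.3, 1.521, -0, 1.321, -0.067], TCP at [212.043, -507.471, 205.446] pointing down, gripper open.
Joint ranges: [-3.03, 3.03], [-0.79, 2.21], [0.23, 2.52], [-1.04, 4.18], [0, 3.07], [-2.55, 2.55]. Speed limits (rad/s): [2.22, 2.22, 2.57, 3.14, 3.14, 3.14].

## Interface

Orientations are given as [roll, pitch, yaw] about the fixed x, y, z axes, in that order (R = Rz(yaw) Ry(pitch) Rx(roll)).
In Python, from cell import manip gives the robot as it stands.
- The arm moves only by the tool play_rows, never from a script. Its argument "commands" is a list of rows, each an object of numbers: "x", "y", "z": the shift along the tool's x, y, z in m; "wx", "wy", "wz": the turn, a rotation vector about the tool's x, y, z in degrees; "grip": the opening, from 0 (shut) to 1 (fully open). In form: [{"x": .., "y": .., "z": .., "wx": .., "wy": .., "wz": .., "grip": ..}, ...]. A call has 1 to 20 rows; each row shifts and turns the commanded pose from where the row before left it, along the tool's axes as they then stand; what a row does not reach is not made up. A row lasts 1/8 s, in which the tool goes at most 62.5 mm and 10.7 degrees, less where a joint would pass 70% of its speed; a pose out of reach is approached as far as the arm can. A call is refused whole if a number of a shift passes 0.0625 or a number of a turn 10.7, either way. A call with a gripper value outside its range is refused whole. The fingers move at their own pace and stop on an object; "squeeze" is the grip in N (left out, the last holds). Time passes only in rows, so rows that do not move let the fingers close. It gives the time, the measured TCP pose, the force and the opening at its end, in the units of the state.
- manip.read_state(): the state, without advancing time (a new reading comes with each control period).
- manip.camera(name): name is "scene" or "side" or "wrist"; returns (picture, depth): 480x640x3 uint8, red, green, blue; 480x640 float32, mm along the optical axis (not along the pixel's ray), 0 where there is no reading.
- manip.camera_info(name): a dict with "intrinsics" (3x3 intrinsics, pixels), "camera_from_world" (4x4, takes a point from world to camera coordinates); the wrist camera has in their place "tool_from_camera" (4x4, takes a point from camera to tool coordinates, whose origin is the TCP and whose axes are the flange's). Camera axes: x right, y up, looking along -z (the intrinsics and any distortion apply to the point x, -y, -z); pixel columns grow to the right and rows downward; lengths in mm; the calibration is good to about 2 mm. A picture is of the moment at which its call begins: read the wrist's pose just before it. camera_info takes no time and is no camera call.
- manip.sign_off(): hands the job in, once; it reports no verdict.
The state is a dict: "clock": time; "joints": joint angles; "qd": joint speeds; "effort": joint torques, N m; "eef_pos": TCP position; "eef_rot": TCP orientation; "wrist_force": force on the tool from outside, world axes, zero at the start; "moment": the same for the moment, N m; "finger_gap": finger opening in mm.
Only numpy, scipy, OpenCV 4.12 (cv2) and the standard library are available. Lean on these libraries where they do the work, as an engineer would, in place of code of your own. Each camera call takes 0.05 s, during which the arm holds its last target.

## Task

The brake disc on the bench stand is slightly bent. Turn its hub gently by hand through a whole turn to feel where it drags hardest on the pad, bring the disc to rest with that tightest spot at the pad, then swing the caliper's brake lever fully on so the disc stays there for truing, and let go. Leave everything else on the bench where it is.

Things in the scene. Friction and masses are not known exactly. Their poses are not given: they have to be found in the camera images.
- stand: Dark steel plate 160 x 230 x 12 mm bolted to the bench, with an upright stub axle carrying hub and disc, and an aluminium caliper over the disc's rim. Origin: on the bench, under the axle; z up. The caliper lies on the stand's +y side: 64 mm wide, 80 to 123 mm from the axle, top 110 mm above the bench. Fixed; its place and yaw vary.
- hub: Nickel-plated hub with drilled steel disc (210 mm dia., 4 mm, underside 80 mm up), turning without end about the axle; stays where left. Flange 126 mm dia., top 92 mm up. Three round studs, 10 mm dia., stand on it to 128 mm up, 50 mm from the axle, 120 degrees apart, one on the hub's +x axis. Nose 36 mm dia., to 117 mm. Origin: axle, bench level; yaw = turn. Handle lightly: at most 40 N per finger.
- lower_pad: Sprung lower brake pad, 40 x 20 mm, under the disc's rim, 90 mm from the axle on the stand's +y side. Origin: middle of its face. The bend is too slight to see and never starts here: once a turn, over some 0.7 rad, the drag felt at a stud climbs from 2.5 N to some 8-14 N and falls again; a much lighter rub (under 6 N) lies elsewhere. Stop the tightest point over the pad within about 0.15 rad.
- brake_lever (a joint): Caliper's brake lever, a dark steel bar 16 mm wide, 75 mm long, lying 113 to 120 mm above the bench; pivot upright, 98 mm from the axle on the stand's +y side. rad: 0 = off (arm 0.45 rad to the stand's +x side of straight out), 0.9 = fully on, at its stop (swings anticlockwise from above, to the stand's -x side). Takes about 4 N at its pin, stays where left; on, it clamps the disc.
- lever_pin (a point): Upright round steel pin, 12 mm dia., on the free end of the brake lever, from 120 to 144 mm above the bench, 75 mm from the lever's pivot. This point is on the pin's axis, 132 mm above the bench. Push the pin sideways or pinch it; there is free space all round it.
- fuel_pump: Bystander: gray cast fuel pump, 58 mm square, 32 mm high, with brass nipples. Origin: centre of its underside.
- mallet: Bystander: lying mallet, orange rubber head 60 mm dia. x 85 mm, handle 235 mm. Origin: on the bench under the handle.
- sprocket: Bystander: white nylon sprocket, 144 mm dia., 9 mm thick, lying flat. Origin: centre of its underside.
- carburetor: Bystander: aluminium carburetor, about 100 x 70 x 90 mm high. Origin: under its float bowl.
- spare_hub: Bystander: bare nickel-plated hub without disc, 96 mm dia., 40 mm high, lying on the bench. Origin: centre of its underside.
- spanner: Bystander: steel spanner lying on the bench. Origin: on the bench under its middle.

How it is judged:
By the outcome, as a careful person would: the job done as asked, in the order asked, and still so for the second after the job is handed in, with the robot touching nothing.
It also fails if it takes over 69 s, if anything falls off the work surface, if the arm or the gripper's body presses on something with over 40 N, if the wrist force passes 120 N, or if a joint passes its speed limit or range.

## Working session

There is one attempt and no reset: what is moved stays moved. The work goes in short steps, Python scripts to look and compute and a tool call to move; the robot and the scene stay as the last step left them, time stands still between calls to the robot, and variables do not carry over. Pictures are saved under pics/ and viewed, and the job is handed in when it is done.

Besides the shell and the picture viewer there is one more tool, called after "Call:" by a JSON object that holds its "api" and its "payload". play_rows: Moves the arm, as the interface text tells. Its arguments: {"type":"object","properties":{"commands":{"type":"array"},"squeeze":{"type":"number"}},"required":["commands"]}

```bash
ls; mkdir -p pics; python3 - <<'E'
from cell import manip
import cv2
print(manip.read_state())
for n in ("scene","side","wrist"):
    p,d=manip.camera(n); cv2.imwrite(f"pics/a_{n}.png",p[:,:,::-1])
    import numpy as np
    np.savez(f"a_{n}.npz",p=p,d=d)
    print(n,manip.camera_info(n))
E
```

```text
pics
{'clock': 0.0, 'joints': array([-1.24162247e+00,  3.00484032e-01,  1.52158552e+00, -1.63861151e-05,
        1.32069758e+00, -6.66149043e-02]), 'qd': array([-0.00052529, -0.00139657,  0.00019165, -0.00139624,  0.00033043,
       -0.00038504]), 'effort': array([-2.66621682e-04, -5.31802154e+01, -3.52730334e+01,  7.08201667e-02,
        2.44173309e-02, -7.58216947e-05]), 'eef_pos': array([ 211.94478803, -507.23574858,  204.8773591 ]), 'eef_rot': array([-3.14041972e+00, -6.23438607e-05,  3.95792785e-01]), 'wrist_force': array([-0.33456243, -0.24042946, -0.57837417]), 'moment': array([-0.01347085, -0.08035577, -0.01790418]), 'finger_gap': 94.08839303798833}
scene {'intrinsics': array([[621.18603145,   0.        , 313.20925454],
       [  0.        , 621.18603145, 232.48647549],
       [  0.        ,   0.        ,   1.        ]]), 'camera_from_world': array([[-8.88411799e-01,  4.59004020e-01,  6.30752833e-03,
         4.54282237e+02],
       [-3.19098742e-01, -6.27383399e-01,  7.10328138e-01,
         9.03242786e+01],
       [ 3.30000710e-01,  6.29051174e-01,  7.03842420e-01,
        
[... 480 characters left out ...]
1.66938412e-01,  6.91402075e-01,  7.02918728e-01,
        -1.07040296e+03],
       [ 0.00000000e+00,  0.00000000e+00,  0.00000000e+00,
         1.00000000e+00]])}
wrist {'intrinsics': array([[340.38739963,   0.        , 320.65824317],
       [  0.        , 340.38739963, 236.44834552],
       [  0.        ,   0.        ,   1.        ]]), 'tool_from_camera': array([[ 1.28054652e-04,  9.70948857e-01,  2.39287067e-01,
         6.78265392e+01],
       [ 9.99999887e-01, -1.45395523e-05, -4.76153922e-04,
        -1.47494280e-02],
       [-4.58841979e-04,  2.39287101e-01, -9.70948749e-01,
        -1.79706520e+02],
       [ 0.00000000e+00,  0.00000000e+00,  0.00000000e+00,
         1.00000000e+00]])}
```

View pics/a_scene.png

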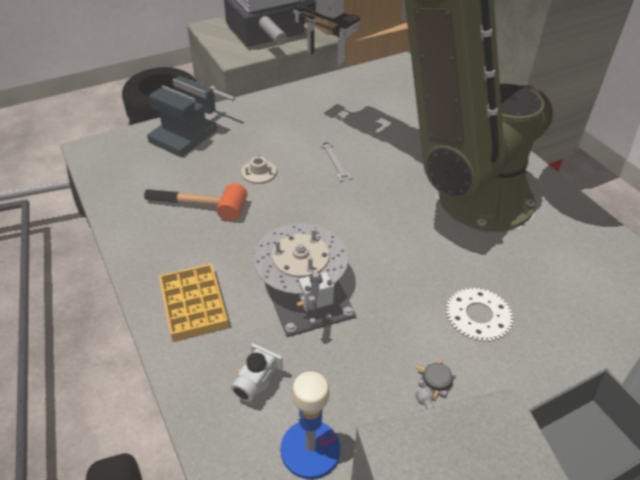

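View pics/a_side.png

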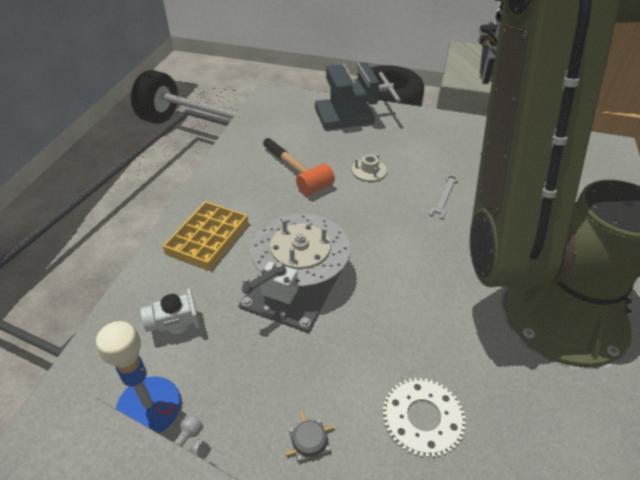

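View pics/a_wrist.png

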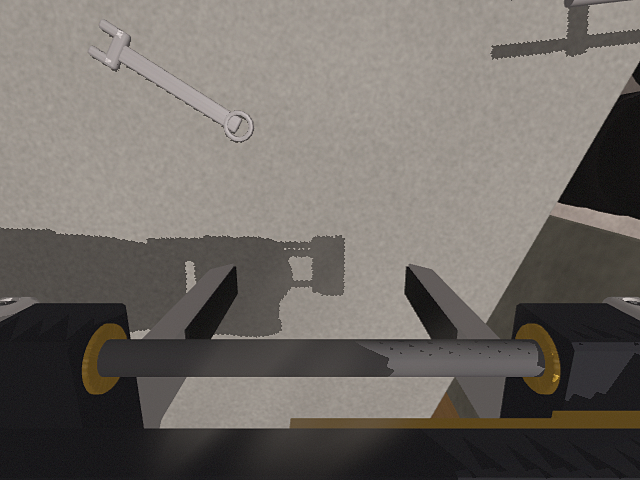

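The disc is at about (302,252) in scene and (300,241) in side; the lever points to (248,283) in side. Next I'll zoom and triangulate.

```bash
cat > h.py <<'E'
import numpy as np, cv2
from cell import manip
def ray(n,u,v):
    c=manip.camera_info(n); K=c["intrinsics"]
    d=np.array([(u-K[0,2])/K[0,0],-(v-K[1,2])/K[1,1],-1.])
    T=np.linalg.inv(c["camera_from_world"])
    return T[:3,3],T[:3,:3]@d
def onz(n,u,v,z):
    o,d=ray(n,u,v); return o+d*(z-o[2])/d[2]
def proj(n,p):
    c=manip.camera_info(n);K=c["intrinsics"];T=c["camera_from_world"]
    q=T[:3,:3]@np.array(p,float)+T[:3,3]; return K[0,2]+K[0,0]*q[0]/-q[2],K[1,2]-K[1,1]*q[1]/-q[2]
def tri(a,b):
    A=np.zeros((3,3));B=np.zeros(3)
    for n,u,v in (a,b):
        o,d=ray(n,u,v);d/=np.linalg.norm(d);P=np.eye(3)-np.outer(d,d);A+=P;B+=P@o
    return np.linalg.solve(A,B)
E
python3 - <<'E'
import cv2,numpy as np
from h import *
for n,(x0,y0,x1,y1) in dict(scene=(240,215,370,350),side=(230,205,360,335)).items():
    p=np.load(f"a_{n}.npz")["p"][y0:y1,x0:x1,::-1]
    cv2.imwrite(f"pics/b_{n}.png",cv2.resize(p,None,fx=4.4,fy=4.4,interpolation=cv2.INTER_CUBIC))
E
```

```text
(no output)
```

View pics/b_scene.png

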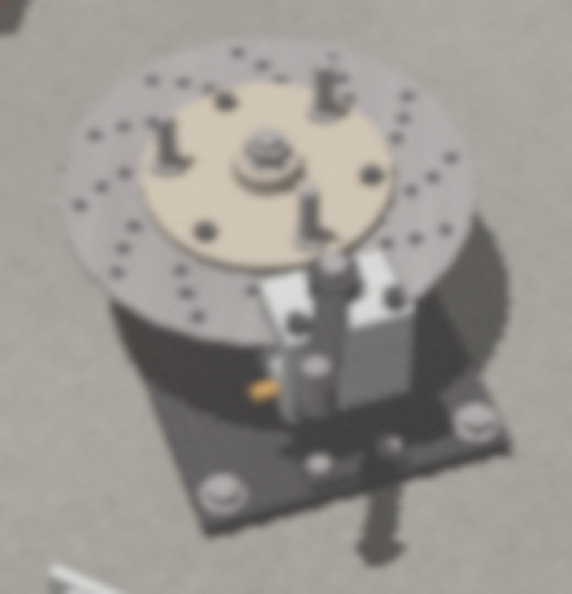

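View pics/b_side.png

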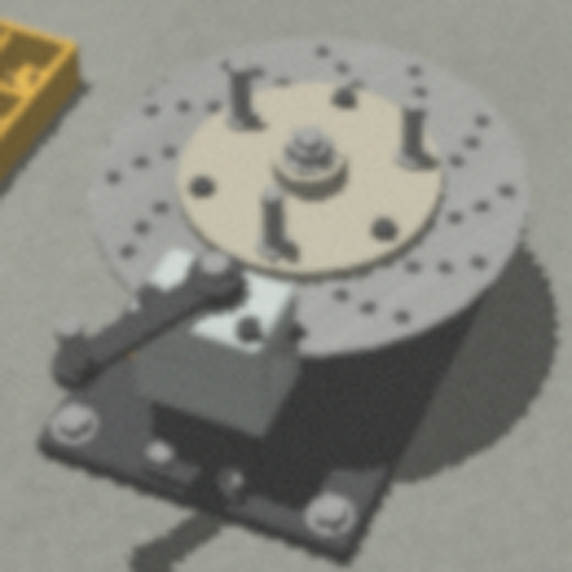

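```bash
python3 - <<'E'
from h import *
np.set_printoptions(precision=1,suppress=True)
S=[(328,72),(162,125),(309,190)];D=[(240,72),(413,108),(270,195)]
for z in S:print("scene stud",onz("scene",240+z[0]/4.4,215+z[1]/4.4,128))
for z in D:print("side stud",onz("side",230+z[0]/4.4,205+z[1]/4.4,128))
print("pin",onz("scene",311.8,298.2,144),onz("side",246.4,282.3,144),tri(("scene",311.8,298.2),("side",246.4,282.3)))
print("pivot",onz("scene",240+333/4.4,215+262/4.4,125),onz("side",230+215/4.4,205+265/4.4,125))
# flange fit: colour mask
for n in("scene","side"):
    p=np.load(f"a_{n}.npz")["p"];hsv=cv2.cvtColor(p,cv2.COLOR_RGB2HSV)
    m=((hsv[...,1]>35)&(hsv[...,2]>120)&(hsv[...,0]<30)).astype(np.uint8)
    w=np.zeros_like(m);w[220:280,255:350]=1
    ys,xs=np.nonzero(m&w);h=cv2.convexHull(np.c_[xs,ys].astype(np.int32))[:,0]
    q=np.array([onz(n,u,v,92)[:2] for u,v in h]);
    A=np.c_[2*q,np.ones(len(q))];s=np.linalg.lstsq(A,(q**2).sum(1),rcond=None)[0]
    print(n,s[:2],np.sqrt(s[2]+s[:2]@s[:2]),len(xs))
E
```

```text
scene stud [519.6  20.7 128. ]
scene stud [608.9  16.6 128. ]
scene stud [564.7  87.8 128. ]
side stud [601.3  14.8 128. ]
side stud [516.1  16.6 128. ]
side stud [563.5  88.  128. ]
pin [617.2 196.9 144. ] [612.  203.1 144. ] [615.2 194.8 137. ]
pivot [574.3 131.2 125. ] [574.9 132.1 125. ]
scene [562.7  35.2] 55.20719676301707 125Traceback (most recent call last):
  File "<stdin>", line 13, in <module>
TypeError: 'NoneType' object is not subscriptable
```

Call:
{"api": "play_rows", "payload": {"commands": [{"x":0.037,"y":-0.029,"z":-0.007,"grip":0.25},{"x":0.037,"y":-0.029,"z":-0.007},{"x":0.037,"y":-0.029,"z":-0.007},{"x":0.037,"y":-0.029,"z":-0.007},{"x":0.037,"y":-0.029,"z":-0.007},{"x":0.037,"y":-0.029,"z":-0.007},{"x":0.037,"y":-0.029,"z":-0.007},{"x":0.037,"y":-0.029,"z":-0.007},{"x":0.037,"y":-0.029,"z":-0.007},{"x":0.037,"y":-0.029,"z":-0.007},{"x":0.037,"y":-0.029,"z":-0.007},{"x":0.037,"y":-0.029,"z":-0.007},{"x":0.037,"y":-0.029,"z":-0.007},{"x":0.037,"y":-0.029,"z":-0.007},{"wz":10.5},{"wz":10.5},{"wz":10.5},{"wz":10.5},{"wz":10.5},{"wz":10.5}]}}

```text
$.commands[0]: bad value
```

```bash
python3 - <<'E'
from h import *
s=manip.read_state();p,d=manip.camera("wrist");cv2.imwrite("pics/c_wrist.png",p[:,:,::-1])
np.savez("c_wrist.npz",p=p,d=d,pos=s["eef_pos"],rot=s["eef_rot"])
print(s)
E
```

```text
{'clock': 0.15, 'joints': array([-1.24161539e+00,  3.00337186e-01,  1.52141269e+00, -6.14050598e-05,
        1.32070786e+00, -6.66292435e-02]), 'qd': array([-0.00051236, -0.00044462, -0.00452836, -0.00048054,  0.00046577,
        0.00024127]), 'effort': array([ 1.22349735e-03, -5.31960797e+01, -3.52814984e+01,  7.09009124e-02,
        2.36624130e-02, -6.97873111e-05]), 'eef_pos': array([ 211.9606315 , -507.30661512,  205.03102735]), 'eef_rot': array([-3.14072553e+00,  1.75218252e-06,  3.95825409e-01]), 'wrist_force': array([-0.13848003,  0.37641474, -1.27178512]), 'moment': array([-0.02108964, -0.01350598,  0.05037382]), 'finger_gap': 94.32432241618237}
```

View pics/c_wrist.png

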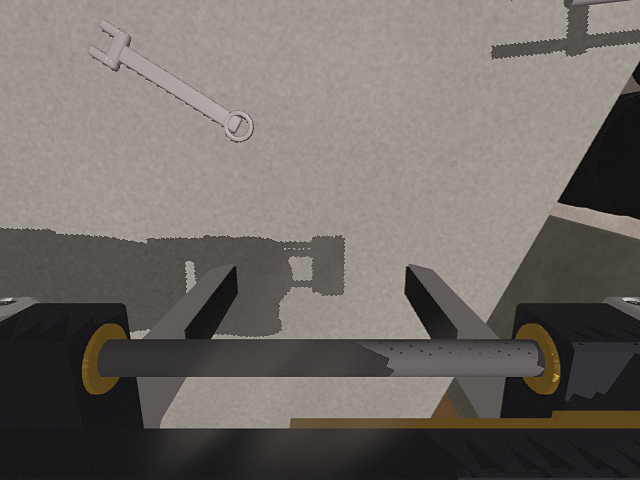

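The call was refused and the arm did not move. Probably every row needs all seven keys.

Call:
{"api": "play_rows", "payload": {"commands": [{"x":0.037,"y":-0.029,"z":-0.007,"wx":0,"wy":0,"wz":0,"grip":0.25},{"x":0.037,"y":-0.029,"z":-0.007,"wx":0,"wy":0,"wz":0,"grip":0.25},{"x":0.037,"y":-0.029,"z":-0.007,"wx":0,"wy":0,"wz":0,"grip":0.25},{"x":0.037,"y":-0.029,"z":-0.007,"wx":0,"wy":0,"wz":0,"grip":0.25},{"x":0.037,"y":-0.029,"z":-0.007,"wx":0,"wy":0,"wz":0,"grip":0.25},{"x":0.037,"y":-0.029,"z":-0.007,"wx":0,"wy":0,"wz":0,"grip":0.25},{"x":0.037,"y":-0.029,"z":-0.007,"wx":0,"wy":0,"wz":0,"grip":0.25},{"x":0.037,"y":-0.029,"z":-0.007,"wx":0,"wy":0,"wz":0,"grip":0.25},{"x":0.037,"y":-0.029,"z":-0.007,"wx":0,"wy":0,"wz":0,"grip":0.25},{"x":0.037,"y":-0.029,"z":-0.007,"wx":0,"wy":0,"wz":0,"grip":0.25},{"x":0.037,"y":-0.029,"z":-0.007,"wx":0,"wy":0,"wz":0,"grip":0.25},{"x":0.037,"y":-0.029,"z":-0.007,"wx":0,"wy":0,"wz":0,"grip":0.25},{"x":0.037,"y":-0.029,"z":-0.007,"wx":0,"wy":0,"wz":0,"grip":0.25},{"x":0.037,"y":-0.029,"z":-0.007,"wx":0,"wy":0,"wz":0,"grip":0.25},{"x":0,"y":0,"z":0,"wx":0,"wy":0,"wz":10.5,"grip":0.25},{"x":0,"y":0,"z":0,"wx":0,"wy":0,"wz":10.5,"grip":0.25},{"x":0,"y":0,"z":0,"wx":0,"wy":0,"wz":10.5,"grip":0.25},{"x":0,"y":0,"z":0,"wx":0,"wy":0,"wz":10.5,"grip":0.25},{"x":0,"y":0,"z":0,"wx":0,"wy":0,"wz":10.5,"grip":0.25},{"x":0,"y":0,"z":0,"wx":0,"wy":0,"wz":10.5,"grip":0.25}]}}

```text
clock: 2.7
eef_pos: [533.4, 66.8, 303.3]
eef_rot: [3.141, 0.0, -0.71]
wrist_force: [-0.3, -0.9, -0.4]
finger_gap: 23.8
```

```bash
python3 - <<'E'
from h import *
s=manip.read_state();p,d=manip.camera("wrist");cv2.imwrite("pics/d_wrist.png",p[:,:,::-1])
np.savez("c_wrist.npz",p=p,d=d,pos=s["eef_pos"],rot=s["eef_rot"])
print(s)
E
```

```text
{'clock': 2.7, 'joints': array([5.65003423e-02, 2.16916826e-01, 1.40015020e+00, 5.18253316e-05,
       1.52489689e+00, 2.33714478e+00]), 'qd': array([ 7.72945936e-04,  9.73875899e-04,  5.41207328e-04, -1.18260839e-04,
        1.71664869e-03,  1.45460519e+00]), 'effort': array([ 7.53706758e-03, -5.02089894e+01, -3.71817398e+01, -3.85166472e-02,
       -6.11752225e-02, -3.07342350e+00]), 'eef_pos': array([533.40154895,  66.84201023, 303.26919201]), 'eef_rot': array([ 3.14137248e+00,  3.03380110e-04, -7.09850533e-01]), 'wrist_force': array([-0.27525205, -0.92286588, -0.35991346]), 'moment': array([ 0.14822729,  0.01834356, -0.01151215]), 'finger_gap': 23.776095754675424}
```

View pics/d_wrist.png

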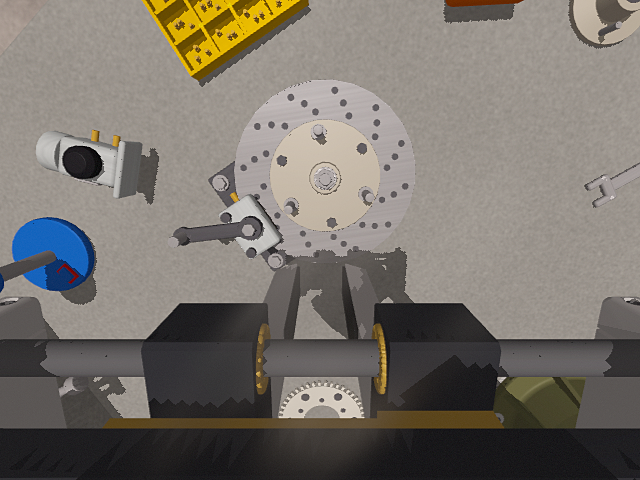

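The overhead view shows the hub centre at about (325,177) and the studs at (318,131), (367,196) and (291,208). The lever runs from its pivot at (250,230) to the pin at (182,236). I'll convert these to world positions.

```bash
cat >> h.py <<'E'
from scipy.spatial.transform import Rotation as Ro
def wonz(pos,rot,u,v,z):
    c=manip.camera_info("wrist");K=c["intrinsics"];T=c["tool_from_camera"]
    R=Ro.from_euler("xyz",rot).as_matrix()
    d=R@T[:3,:3]@np.array([(u-K[0,2])/K[0,0],-(v-K[1,2])/K[1,1],-1.])
    o=R@T[:3,3]+pos
    return o+d*(z-o[2])/d[2]
E
python3 - <<'E'
from h import *
np.set_printoptions(precision=1,suppress=True)
f=np.load("c_wrist.npz");p,pos,rot=f["p"],f["pos"],f["rot"]
c=p[70:290,160:430,::-1];cv2.imwrite("pics/e.png",cv2.resize(c,None,fx=2.9,fy=2.7,interpolation=cv2.INTER_CUBIC))
hsv=cv2.cvtColor(p,cv2.COLOR_RGB2HSV)
m=((hsv[...,1]>30)&(hsv[...,2]>150)&(hsv[...,0]<30)).astype(np.uint8)
w=np.zeros_like(m);w[110:240,262:390]=1
m=cv2.morphologyEx(m&w,cv2.MORPH_OPEN,np.ones((5,5)))
ys,xs=np.nonzero(m);h=cv2.convexHull(np.c_[xs,ys].astype(np.int32))[:,0]
q=np.array([wonz(pos,rot,u,v,92)[:2] for u,v in h])
A=np.c_[2*q,np.ones(len(q))];s=np.linalg.lstsq(A,(q**2).sum(1),rcond=None)[0]
print("flange",s[:2],np.sqrt(s[2]+s[:2]@s[:2]))
st=np.array([wonz(pos,rot,*t,128)[:2] for t in((318,130),(368,196),(291,208))]);print(st,st.mean(0))
for t in st-st.mean(0):print(np.hypot(*t),np.degrees(np.arctan2(t[1],t[0])))
print("pin",wonz(pos,rot,182,236,144),"piv",wonz(pos,rot,250,230,124))
E
```

```text
flange [561.4  35.4] 62.39022309508807
[[602.9   8.9]
 [519.1  12.4]
 [562.   81.7]] [561.3  34.3]
48.745853171820784 -31.41842977498707
47.64673820283823 -152.52643398914623
47.3965540694007 89.18468336909675
pin [614.3 183.1 144. ] piv [572.7 132.  124. ]
```

View pics/e.png

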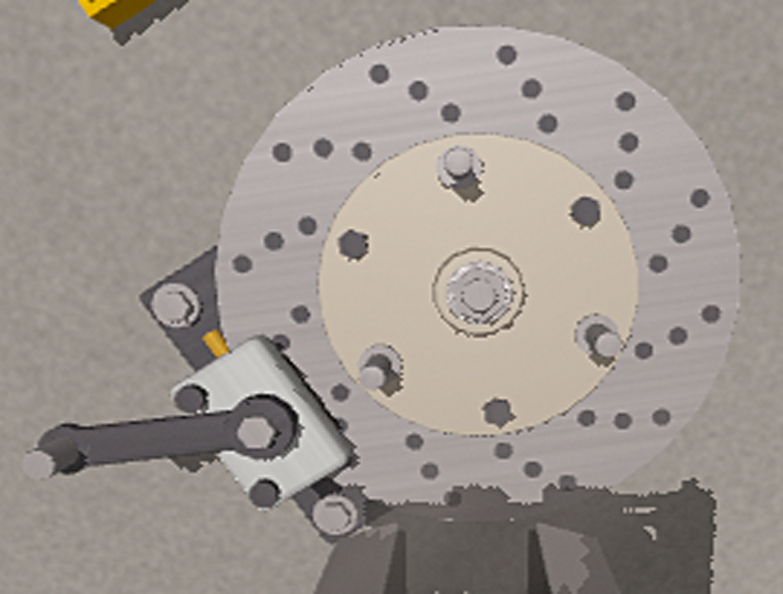

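```bash
python3 - <<'E'
from h import *
np.set_printoptions(precision=1,suppress=True)
f=np.load("c_wrist.npz");p,pos,rot=f["p"],f["pos"],f["rot"]
st=np.array([wonz(pos,rot,*t,128)[:2] for t in((318.6,129.6),(367.9,197),(288.6,209.3))]);print(st,st.mean(0))
for t in st-st.mean(0):print(np.hypot(*t),np.degrees(np.arctan2(t[1],t[0])))
print("pin",wonz(pos,rot,173.8,241.5,144),"piv",wonz(pos,rot,250.3,229.3,124),wonz(pos,rot,250.3,229.3,120))
print("nose",wonz(pos,rot,160+477/2.9,70+290/2.7,117))
# disc outer fit from hand points
pts=[(217,262),(256,140),(330,70),(478,26),(620,70),(738,250),(718,380)]
q=np.array([wonz(pos,rot,160+a/2.9,70+b/2.7,84)[:2] for a,b in pts])
A=np.c_[2*q,np.ones(len(q))];s=np.linalg.lstsq(A,(q**2).sum(1),rcond=None)[0]
print("disc",s[:2],np.sqrt(s[2]+s[:2]@s[:2]))
E
```

```text
[[602.8   8.2]
 [518.3  13.1]
 [562.6  84.6]] [561.2  35.3]
49.6107836870426 -33.06875385063187
48.34455427732557 -152.6585113085841
49.29320429538828 88.40844299611005
pin [615.7 193.7 144. ] piv [573.1 131.2 124. ] [573.  132.5 120. ]
nose [562.5  34.8 117. ]
disc [559.8  36.4] 104.85728648934551
```

Call:
{"api": "play_rows", "payload": {"commands": [{"x":0.0108,"y":-0.0337,"z":0.04,"wx":0,"wy":0,"wz":2.6,"grip":0.25},{"x":0,"y":0,"z":0.05,"wx":0,"wy":0,"wz":0,"grip":0.25},{"x":0,"y":0,"z":0.05,"wx":0,"wy":0,"wz":0,"grip":0.25},{"x":0,"y":0,"z":0.023,"wx":0,"wy":0,"wz":0,"grip":0.25},{"x":0,"y":0,"z":0,"wx":0,"wy":0,"wz":0,"grip":0.25}]}}

```text
clock: 3.38
eef_pos: [562.7, 85.5, 139.0]
eef_rot: [3.139, 0.002, -0.747]
wrist_force: [0.2, 0.5, 0.2]
finger_gap: 23.3
```

```bash
python3 - <<'E'
from h import *
s=manip.read_state();p,d=manip.camera("wrist");cv2.imwrite("pics/f_wrist.png",p[:,:,::-1])
print(s)
p,d=manip.camera("side");cv2.imwrite("pics/f_side.png",cv2.resize(p[180:340,210:380,::-1],None,fx=3.7,fy=3.7))
E
```

```text
{'clock': 3.375, 'joints': array([8.63764723e-02, 4.05232586e-01, 1.53929091e+00, 4.19585233e-05,
       1.20035823e+00, 2.40395687e+00]), 'qd': array([ 3.21155213e-03, -4.04518224e-02, -4.75600168e-02, -9.41434155e-05,
        2.73802712e-02,  1.12027195e-02]), 'effort': array([ 1.31866032e-03, -5.47329319e+01, -3.13378465e+01, -3.85891157e-02,
       -5.87439705e-01, -2.65083520e-02]), 'eef_pos': array([562.74563375,  85.47681577, 138.95720151]), 'eef_rot': array([ 3.13918481e+00,  2.24094032e-03, -7.46802023e-01]), 'wrist_force': array([0.17098716, 0.45033707, 0.18141731]), 'moment': array([ 0.09367505,  0.02963329, -0.01901655]), 'finger_gap': 23.261551971527116}
```

View pics/f_wrist.png

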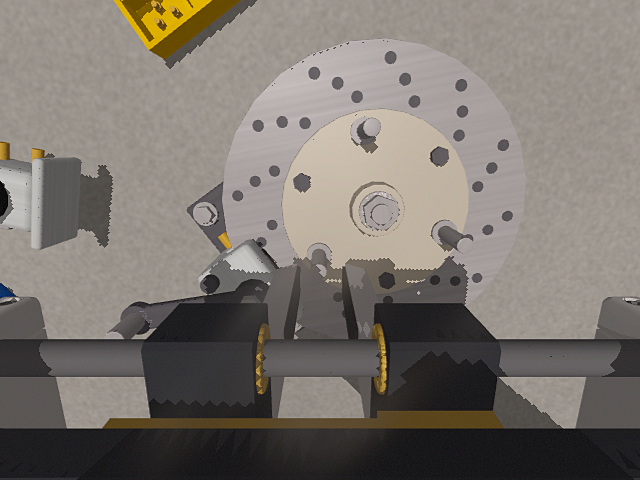

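View pics/f_side.png

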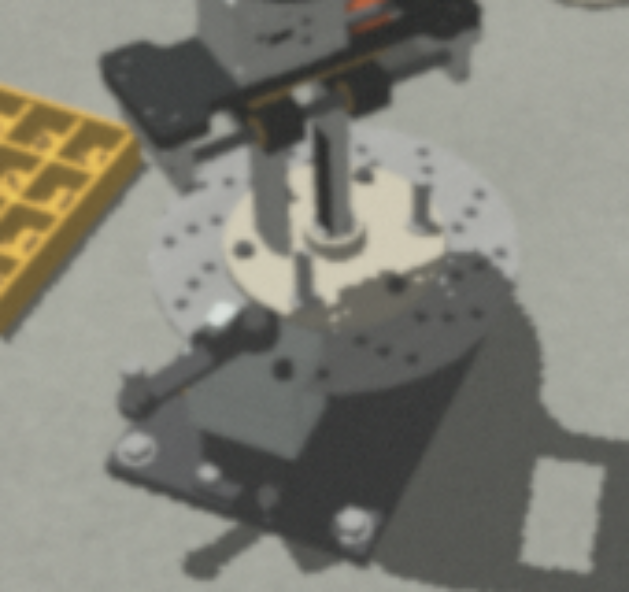

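The nearest stud shows between the finger tips in the wrist view, with its top at about (317,268). I'll check how far off centre it is.

```bash
python3 - <<'E'
from h import *
np.set_printoptions(precision=1,suppress=True)
pos=np.array([562.75,85.48,138.96]);rot=[3.1392,.0022,-.7468]
p=cv2.imread("pics/f_wrist.png");cv2.imwrite("pics/g.png",cv2.resize(p[220:320,260:390],None,fx=6,fy=6,interpolation=cv2.INTER_CUBIC))
st=np.array([wonz(pos,rot,*t,128)[:2] for t in((371,126),(464,243),(317,269))]);print(st,st.mean(0))
E
```

```text
[[604.1   8.9]
 [518.4  11.6]
 [564.7  84.9]] [562.4  35.1]
```

View pics/g.png

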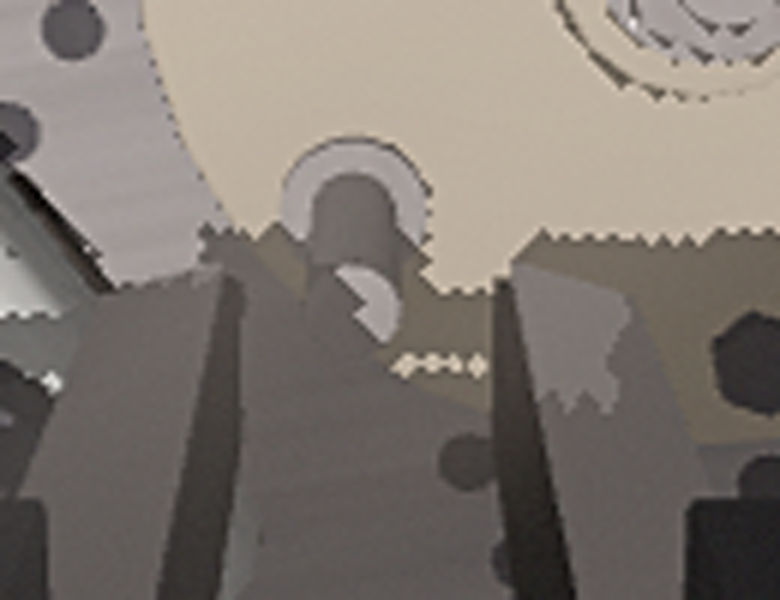

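The stud sits within about 1.5 mm of TCP, so I'll lower and cage it.

Call:
{"api": "play_rows", "payload": {"commands": [{"x":0.001,"y":0,"z":0.019,"wx":0,"wy":0,"wz":0,"grip":0.25},{"x":0,"y":0,"z":0.019,"wx":0,"wy":0,"wz":0,"grip":0.25},{"x":0,"y":0,"z":0,"wx":0,"wy":0,"wz":0,"grip":0.14},{"x":0,"y":0,"z":0,"wx":0,"wy":0,"wz":0,"grip":0.14}], "squeeze": 10}}

```text
clock: 3.98
eef_pos: [564.9, 84.9, 104.0]
eef_rot: [-3.14, -0.001, -0.749]
wrist_force: [-0.1, 0.2, -0.4]
finger_gap: 13.0
```

```bash
python3 - <<'E'
from h import *
s=manip.read_state();print(s)
E
```

```text
{'clock': 3.975, 'joints': array([ 8.51042012e-02,  4.46117247e-01,  1.56878318e+00, -6.80933266e-06,
        1.12458620e+00,  2.40466022e+00]), 'qd': array([ 0.00022856, -0.00327336,  0.00166548,  0.00054585, -0.00487151,
        0.00212196]), 'effort': array([-1.79105101e-02, -5.74684095e+01, -3.17306077e+01, -3.96502926e-02,
       -6.58425316e-02, -1.21359996e-02]), 'eef_pos': array([564.94163704,  84.92659273, 104.04830573]), 'eef_rot': array([-3.14003721e+00, -1.41983983e-03, -7.48757861e-01]), 'wrist_force': array([-0.1133577 ,  0.23315594, -0.37118953]), 'moment': array([0.07214412, 0.00441855, 0.03105266]), 'finger_gap': 12.984782795628105}
```

```bash
cat > plan.py <<'E'
from h import *
import sys
def plan(P,phi,C,R,th0,dth,n,dwz,carry=True):
    P=np.array(P,float);rows=[]
    for k in range(1,n+1):
        th=np.radians(th0+dth*k);T=C+R*np.array([np.cos(th),np.sin(th)])
        D=T-P;x=np.array([np.cos(phi),np.sin(phi)]);y=np.array([np.sin(phi),-np.cos(phi)])
        a,b=round(D@x/1000,4),round(D@y/1000,4)
        P=P+1000*(a*x+b*y);phi-=np.radians(dwz);rows.append((a,b))
    return rows,P,phi
E
python3 - <<'E'
from plan import *
C=np.array([561.8,35.3])
r,P,phi=plan([564.9,84.9],-.749,C,49.8,86.4,5,72,-3.86)
print(P,phi)
for i in range(0,72,2):print(i//2,r[i],r[i+1])
E
```

```text
[564.93918382  84.93991442] 4.101619057142636
0 (np.float64(-0.0033), np.float64(0.0028)) (np.float64(-0.0032), np.float64(0.003))
1 (np.float64(-0.0031), np.float64(0.003)) (np.float64(-0.003), np.float64(0.0031))
2 (np.float64(-0.003), np.float64(0.0031)) (np.float64(-0.003), np.float64(0.0032))
3 (np.float64(-0.0028), np.float64(0.0033)) (np.float64(-0.0028), np.float64(0.0033))
4 (np.float64(-0.0028), np.float64(0.0034)) (np.float64(-0.0027), np.float64(0.0034))
5 (np.float64(-0.0026), np.float64(0.0035)) (np.float64(-0.0025), np.float64(0.0035))
6 (np.float64(-0.0024), np.float64(0.0036)) (np.float64(-0.0024), np.float64(0.0036))
7 (np.float64(-0.0024), np.float64(0.0037)) (np.float64(-0.0022), np.float64(0.0037))
8 (np.float64(-0.0022), np.float64(0.0038)) (np.float64(-0.0021), np.float64(0.0038))
9 (np.float64(-0.002), np.float64(0.0038)) (np.float64(-0.0019), np.float64(0.0039))
10 (np.float64(-0.0019), np.float64(0.0039)) (np.float64(-0.0018), np.float64(0.004))
11 (np.float64(-0.0017), np.float64(0.004)) (np.float64(-0.0016), np.float64(0.004))
12 (np.float64(-0.0015), np.f
[... 1317 characters left out ...]
11), np.float64(0.0042))
28 (np.float64(0.0011), np.float64(0.0042)) (np.float64(0.0013), np.float64(0.0041))
29 (np.float64(0.0013), np.float64(0.0042)) (np.float64(0.0015), np.float64(0.0041))
30 (np.float64(0.0015), np.float64(0.0041)) (np.float64(0.0015), np.float64(0.004))
31 (np.float64(0.0017), np.float64(0.004)) (np.float64(0.0017), np.float64(0.004))
32 (np.float64(0.0019), np.float64(0.004)) (np.float64(0.0019), np.float64(0.0039))
33 (np.float64(0.0019), np.float64(0.0038)) (np.float64(0.0021), np.float64(0.0039))
34 (np.float64(0.0021), np.float64(0.0037)) (np.float64(0.0022), np.float64(0.0038))
35 (np.float64(0.0023), np.float64(0.0037)) (np.float64(0.0024), np.float64(0.0036))
```

Call:
{"api": "play_rows", "payload": {"commands": [{"x":-0.0033,"y":0.0028,"z":0,"wx":0,"wy":0,"wz":-3.86,"grip":0.14},{"x":-0.0032,"y":0.003,"z":0,"wx":0,"wy":0,"wz":-3.86,"grip":0.14}]}}

```text
clock: 4.22
eef_pos: [556.4, 85.0, 104.0]
eef_rot: [-3.139, -0.002, -0.612]
wrist_force: [2.3, 1.7, -0.9]
finger_gap: 13.2
```

Call:
{"api": "play_rows", "payload": {"commands": [{"x":-0.0031,"y":0.003,"z":0,"wx":0,"wy":0,"wz":-3.86,"grip":0.14},{"x":-0.003,"y":0.0031,"z":0,"wx":0,"wy":0,"wz":-3.86,"grip":0.14}]}}

```text
clock: 4.47
eef_pos: [547.9, 83.4, 104.0]
eef_rot: [-3.14, -0.002, -0.477]
wrist_force: [1.6, 1.4, -0.1]
finger_gap: 13.3
```

Call:
{"api": "play_rows", "payload": {"commands": [{"x":-0.003,"y":0.0031,"z":0,"wx":0,"wy":0,"wz":-3.86,"grip":0.14},{"x":-0.003,"y":0.0032,"z":0,"wx":0,"wy":0,"wz":-3.86,"grip":0.14}]}}

```text
clock: 4.72
eef_pos: [540.0, 80.4, 104.1]
eef_rot: [-3.14, -0.003, -0.342]
wrist_force: [4.4, 3.2, -1.3]
finger_gap: 13.3
```

Call:
{"api": "play_rows", "payload": {"commands": [{"x":-0.0028,"y":0.0033,"z":0,"wx":0,"wy":0,"wz":-3.86,"grip":0.14},{"x":-0.0028,"y":0.0033,"z":0,"wx":0,"wy":0,"wz":-3.86,"grip":0.14}]}}

```text
clock: 4.97
eef_pos: [532.5, 76.0, 104.0]
eef_rot: [-3.14, -0.003, -0.208]
wrist_force: [2.7, 4.9, -0.9]
finger_gap: 13.2
```

Call:
{"api": "play_rows", "payload": {"commands": [{"x":-0.0028,"y":0.0034,"z":0,"wx":0,"wy":0,"wz":-3.86,"grip":0.14},{"x":-0.0027,"y":0.0034,"z":0,"wx":0,"wy":0,"wz":-3.86,"grip":0.14}]}}

```text
clock: 5.22
eef_pos: [525.7, 70.1, 104.0]
eef_rot: [-3.14, -0.002, -0.073]
wrist_force: [1.0, 2.9, 0.7]
finger_gap: 13.3
```

Call:
{"api": "play_rows", "payload": {"commands": [{"x":-0.0026,"y":0.0035,"z":0,"wx":0,"wy":0,"wz":-3.86,"grip":0.14},{"x":-0.0025,"y":0.0035,"z":0,"wx":0,"wy":0,"wz":-3.86,"grip":0.14}]}}

```text
clock: 5.48
eef_pos: [520.1, 63.4, 104.0]
eef_rot: [-3.141, -0.002, 0.062]
wrist_force: [-1.3, 4.1, 0.8]
finger_gap: 13.5
```

Call:
{"api": "play_rows", "payload": {"commands": [{"x":-0.0024,"y":0.0036,"z":0,"wx":0,"wy":0,"wz":-3.86,"grip":0.14},{"x":-0.0024,"y":0.0036,"z":0,"wx":0,"wy":0,"wz":-3.86,"grip":0.14}]}}

```text
clock: 5.72
eef_pos: [515.9, 55.8, 104.0]
eef_rot: [-3.141, -0.002, 0.197]
wrist_force: [-2.3, 4.6, 3.1]
finger_gap: 12.7
```

Call:
{"api": "play_rows", "payload": {"commands": [{"x":-0.0024,"y":0.0037,"z":0,"wx":0,"wy":0,"wz":-3.86,"grip":0.14},{"x":-0.0022,"y":0.0037,"z":0,"wx":0,"wy":0,"wz":-3.86,"grip":0.14}]}}

```text
clock: 5.98
eef_pos: [512.9, 47.5, 104.0]
eef_rot: [-3.141, -0.001, 0.332]
wrist_force: [-3.0, 3.9, 3.8]
finger_gap: 13.5
```

Call:
{"api": "play_rows", "payload": {"commands": [{"x":-0.0022,"y":0.0038,"z":0,"wx":0,"wy":0,"wz":-3.86,"grip":0.14},{"x":-0.0021,"y":0.0038,"z":0,"wx":0,"wy":0,"wz":-3.86,"grip":0.14}]}}

```text
clock: 6.22
eef_pos: [511.5, 38.8, 103.9]
eef_rot: [-3.141, -0.001, 0.466]
wrist_force: [-4.3, 3.5, 2.7]
finger_gap: 13.0
```

Call:
{"api": "play_rows", "payload": {"commands": [{"x":-0.002,"y":0.0038,"z":0,"wx":0,"wy":0,"wz":-3.86,"grip":0.14},{"x":-0.0019,"y":0.0039,"z":0,"wx":0,"wy":0,"wz":-3.86,"grip":0.14}]}}

```text
clock: 6.48
eef_pos: [511.7, 30.0, 103.8]
eef_rot: [-3.141, -0.001, 0.601]
wrist_force: [-5.5, 2.8, 3.4]
finger_gap: 13.3
```

Call:
{"api": "play_rows", "payload": {"commands": [{"x":-0.0019,"y":0.0039,"z":0,"wx":0,"wy":0,"wz":-3.86,"grip":0.14},{"x":-0.0018,"y":0.004,"z":0,"wx":0,"wy":0,"wz":-3.86,"grip":0.14}]}}

```text
clock: 6.72
eef_pos: [513.4, 21.4, 103.8]
eef_rot: [3.142, -0.001, 0.736]
wrist_force: [-5.2, 2.2, 3.0]
finger_gap: 13.3
```

Call:
{"api": "play_rows", "payload": {"commands": [{"x":-0.0017,"y":0.004,"z":0,"wx":0,"wy":0,"wz":-3.86,"grip":0.14},{"x":-0.0016,"y":0.004,"z":0,"wx":0,"wy":0,"wz":-3.86,"grip":0.14}]}}

```text
clock: 6.98
eef_pos: [516.5, 13.2, 103.7]
eef_rot: [3.141, -0.0, 0.87]
wrist_force: [-4.9, 1.4, 2.5]
finger_gap: 13.0
```

Call:
{"api": "play_rows", "payload": {"commands": [{"x":-0.0015,"y":0.0041,"z":0,"wx":0,"wy":0,"wz":-3.86,"grip":0.14},{"x":-0.0015,"y":0.0041,"z":0,"wx":0,"wy":0,"wz":-3.86,"grip":0.14}]}}

```text
clock: 7.22
eef_pos: [521.0, 5.7, 103.7]
eef_rot: [3.141, -0.0, 1.005]
wrist_force: [-4.8, 0.8, 2.0]
finger_gap: 13.1
```

Call:
{"api": "play_rows", "payload": {"commands": [{"x":-0.0014,"y":0.0041,"z":0,"wx":0,"wy":0,"wz":-3.86,"grip":0.14},{"x":-0.0013,"y":0.0042,"z":0,"wx":0,"wy":0,"wz":-3.86,"grip":0.14}]}}

```text
clock: 7.48
eef_pos: [526.8, -1.0, 103.7]
eef_rot: [3.142, 0.0, 1.14]
wrist_force: [-5.4, -0.4, 2.6]
finger_gap: 13.0
```

Call:
{"api": "play_rows", "payload": {"commands": [{"x":-0.0012,"y":0.0041,"z":0,"wx":0,"wy":0,"wz":-3.86,"grip":0.14},{"x":-0.0011,"y":0.0042,"z":0,"wx":0,"wy":0,"wz":-3.86,"grip":0.14}]}}

```text
clock: 7.72
eef_pos: [533.5, -6.5, 103.7]
eef_rot: [3.141, 0.0, 1.275]
wrist_force: [-5.1, -1.6, 2.4]
finger_gap: 12.8
```

Call:
{"api": "play_rows", "payload": {"commands": [{"x":-0.0011,"y":0.0042,"z":0,"wx":0,"wy":0,"wz":-3.86,"grip":0.14},{"x":-0.001,"y":0.0043,"z":0,"wx":0,"wy":0,"wz":-3.86,"grip":0.14}]}}

```text
clock: 7.98
eef_pos: [540.9, -10.8, 103.6]
eef_rot: [-3.141, 0.001, 1.409]
wrist_force: [-8.2, -0.9, 3.6]
finger_gap: 13.0
```

Call:
{"api": "play_rows", "payload": {"commands": [{"x":-0.0008,"y":0.0042,"z":0,"wx":0,"wy":0,"wz":-3.86,"grip":0.14},{"x":-0.0008,"y":0.0043,"z":0,"wx":0,"wy":0,"wz":-3.86,"grip":0.14}]}}

```text
clock: 8.22
eef_pos: [548.5, -13.6, 103.6]
eef_rot: [-3.139, 0.001, 1.544]
wrist_force: [-14.6, -2.8, 7.8]
finger_gap: 13.4
```

Call:
{"api": "play_rows", "payload": {"commands": [{"x":-0.0007,"y":0.0043,"z":0,"wx":0,"wy":0,"wz":-3.86,"grip":0.14},{"x":-0.0007,"y":0.0043,"z":0,"wx":0,"wy":0,"wz":-3.86,"grip":0.14}]}}

```text
clock: 8.48
eef_pos: [556.3, -15.2, 103.5]
eef_rot: [-3.137, 0.001, 1.679]
wrist_force: [-19.6, -4.5, 10.5]
finger_gap: 14.1
```

Call:
{"api": "play_rows", "payload": {"commands": [{"x":-0.0005,"y":0.0043,"z":0,"wx":0,"wy":0,"wz":-3.86,"grip":0.14},{"x":-0.0005,"y":0.0043,"z":0,"wx":0,"wy":0,"wz":-3.86,"grip":0.14}]}}

```text
clock: 8.72
eef_pos: [565.7, -15.8, 103.6]
eef_rot: [-3.138, 0.002, 1.813]
wrist_force: [-11.0, -11.7, 4.4]
finger_gap: 13.5
```

Call:
{"api": "play_rows", "payload": {"commands": [{"x":-0.0003,"y":0.0043,"z":0,"wx":0,"wy":0,"wz":-3.86,"grip":0.14},{"x":-0.0003,"y":0.0044,"z":0,"wx":0,"wy":0,"wz":-3.86,"grip":0.14}]}}

```text
clock: 8.98
eef_pos: [575.2, -13.6, 103.7]
eef_rot: [-3.141, 0.002, 1.948]
wrist_force: [-3.9, -5.7, 0.8]
finger_gap: 13.3
```

Call:
{"api": "play_rows", "payload": {"commands": [{"x":-0.0002,"y":0.0043,"z":0,"wx":0,"wy":0,"wz":-3.86,"grip":0.14},{"x":-0.0001,"y":0.0043,"z":0,"wx":0,"wy":0,"wz":-3.86,"grip":0.14}]}}

```text
clock: 9.22
eef_pos: [583.6, -9.9, 103.8]
eef_rot: [3.141, 0.001, 2.083]
wrist_force: [-2.7, -3.7, -0.5]
finger_gap: 13.0
```

Call:
{"api": "play_rows", "payload": {"commands": [{"x":0,"y":0.0044,"z":0,"wx":0,"wy":0,"wz":-3.86,"grip":0.14},{"x":0,"y":0.0043,"z":0,"wx":0,"wy":0,"wz":-3.86,"grip":0.14}]}}

```text
clock: 9.48
eef_pos: [591.2, -5.4, 103.8]
eef_rot: [3.141, 0.002, 2.217]
wrist_force: [-1.2, -3.0, -0.7]
finger_gap: 13.3
```

Call:
{"api": "play_rows", "payload": {"commands": [{"x":0.0002,"y":0.0044,"z":0,"wx":0,"wy":0,"wz":-3.86,"grip":0.14},{"x":0.0002,"y":0.0043,"z":0,"wx":0,"wy":0,"wz":-3.86,"grip":0.14}]}}

```text
clock: 9.72
eef_pos: [597.8, 0.4, 103.9]
eef_rot: [3.141, 0.002, 2.352]
wrist_force: [-0.5, -3.8, -0.6]
finger_gap: 13.6
```

Call:
{"api": "play_rows", "payload": {"commands": [{"x":0.0003,"y":0.0043,"z":0,"wx":0,"wy":0,"wz":-3.86,"grip":0.14},{"x":0.0004,"y":0.0044,"z":0,"wx":0,"wy":0,"wz":-3.86,"grip":0.14}]}}

```text
clock: 9.98
eef_pos: [603.3, 7.2, 103.9]
eef_rot: [3.141, 0.002, 2.487]
wrist_force: [-0.3, -4.0, -0.7]
finger_gap: 13.2
```

Call:
{"api": "play_rows", "payload": {"commands": [{"x":0.0005,"y":0.0043,"z":0,"wx":0,"wy":0,"wz":-3.86,"grip":0.14},{"x":0.0006,"y":0.0043,"z":0,"wx":0,"wy":0,"wz":-3.86,"grip":0.14}]}}

```text
clock: 10.22
eef_pos: [607.5, 14.9, 104.0]
eef_rot: [3.141, 0.002, 2.622]
wrist_force: [0.6, -4.3, -1.1]
finger_gap: 13.1
```

A strong peak lies near TCP angle 265°. I'll finish the whole turn anyway.

Call:
{"api": "play_rows", "payload": {"commands": [{"x":0.0007,"y":0.0043,"z":0,"wx":0,"wy":0,"wz":-3.86,"grip":0.14},{"x":0.0007,"y":0.0043,"z":0,"wx":0,"wy":0,"wz":-3.86,"grip":0.14}]}}

```text
clock: 10.48
eef_pos: [610.3, 23.2, 104.0]
eef_rot: [3.141, 0.003, 2.756]
wrist_force: [1.3, -2.6, 0.4]
finger_gap: 13.1
```

Call:
{"api": "play_rows", "payload": {"commands": [{"x":0.0009,"y":0.0042,"z":0,"wx":0,"wy":0,"wz":-3.86,"grip":0.14},{"x":0.0009,"y":0.0043,"z":0,"wx":0,"wy":0,"wz":-3.86,"grip":0.14}]}}

```text
clock: 10.72
eef_pos: [611.6, 31.8, 104.0]
eef_rot: [-3.142, 0.003, 2.891]
wrist_force: [1.4, -4.7, 0.7]
finger_gap: 13.7
```

Call:
{"api": "play_rows", "payload": {"commands": [{"x":0.001,"y":0.0042,"z":0,"wx":0,"wy":0,"wz":-3.86,"grip":0.14},{"x":0.0011,"y":0.0042,"z":0,"wx":0,"wy":0,"wz":-3.86,"grip":0.14}]}}

```text
clock: 10.98
eef_pos: [611.5, 40.5, 104.1]
eef_rot: [-3.141, 0.003, 3.026]
wrist_force: [1.9, -2.7, 0.1]
finger_gap: 13.0
```

Call:
{"api": "play_rows", "payload": {"commands": [{"x":0.0011,"y":0.0042,"z":0,"wx":0,"wy":0,"wz":-3.86,"grip":0.14},{"x":0.0013,"y":0.0041,"z":0,"wx":0,"wy":0,"wz":-3.86,"grip":0.14}]}}

```text
clock: 11.22
eef_pos: [609.8, 49.0, 104.1]
eef_rot: [-3.141, 0.003, -3.123]
wrist_force: [1.7, -2.5, 0.1]
finger_gap: 13.7
```

Call:
{"api": "play_rows", "payload": {"commands": [{"x":0.0013,"y":0.0042,"z":0,"wx":0,"wy":0,"wz":-3.86,"grip":0.14},{"x":0.0015,"y":0.0041,"z":0,"wx":0,"wy":0,"wz":-3.86,"grip":0.14}]}}

```text
clock: 11.48
eef_pos: [606.7, 57.2, 104.2]
eef_rot: [-3.141, 0.003, -2.988]
wrist_force: [3.1, -2.7, -0.3]
finger_gap: 13.4
```

Call:
{"api": "play_rows", "payload": {"commands": [{"x":0.0015,"y":0.0041,"z":0,"wx":0,"wy":0,"wz":-3.86,"grip":0.14},{"x":0.0015,"y":0.004,"z":0,"wx":0,"wy":0,"wz":-3.86,"grip":0.14}]}}

```text
clock: 11.72
eef_pos: [602.2, 64.7, 104.2]
eef_rot: [-3.14, 0.003, -2.853]
wrist_force: [2.3, -2.4, -0.5]
finger_gap: 13.2
```

Call:
{"api": "play_rows", "payload": {"commands": [{"x":0.0017,"y":0.004,"z":0,"wx":0,"wy":0,"wz":-3.86,"grip":0.14},{"x":0.0017,"y":0.004,"z":0,"wx":0,"wy":0,"wz":-3.86,"grip":0.14}]}}

```text
clock: 11.98
eef_pos: [596.5, 71.3, 104.2]
eef_rot: [-3.14, 0.003, -2.718]
wrist_force: [2.4, -1.8, -0.6]
finger_gap: 13.0
```

Call:
{"api": "play_rows", "payload": {"commands": [{"x":0.0019,"y":0.004,"z":0,"wx":0,"wy":0,"wz":-3.86,"grip":0.14},{"x":0.0019,"y":0.0039,"z":0,"wx":0,"wy":0,"wz":-3.86,"grip":0.14}]}}

```text
clock: 12.22
eef_pos: [589.6, 76.8, 104.2]
eef_rot: [-3.14, 0.003, -2.583]
wrist_force: [3.1, -1.0, -0.6]
finger_gap: 13.1
```

Call:
{"api": "play_rows", "payload": {"commands": [{"x":0.0019,"y":0.0038,"z":0,"wx":0,"wy":0,"wz":-3.86,"grip":0.14},{"x":0.0021,"y":0.0039,"z":0,"wx":0,"wy":0,"wz":-3.86,"grip":0.14}]}}

```text
clock: 12.48
eef_pos: [582.1, 81.0, 104.2]
eef_rot: [-3.139, 0.003, -2.449]
wrist_force: [2.9, -1.5, -1.0]
finger_gap: 13.1
```

Call:
{"api": "play_rows", "payload": {"commands": [{"x":0.0021,"y":0.0037,"z":0,"wx":0,"wy":0,"wz":-3.86,"grip":0.14},{"x":0.0022,"y":0.0038,"z":0,"wx":0,"wy":0,"wz":-3.86,"grip":0.14}]}}

```text
clock: 12.72
eef_pos: [573.9, 83.8, 104.2]
eef_rot: [-3.139, 0.002, -2.314]
wrist_force: [2.8, -0.0, 0.5]
finger_gap: 13.3
```

Call:
{"api": "play_rows", "payload": {"commands": [{"x":0.0023,"y":0.0037,"z":0,"wx":0,"wy":0,"wz":-3.86,"grip":0.14},{"x":0.0024,"y":0.0036,"z":0,"wx":0,"wy":0,"wz":-3.86,"grip":0.14}]}}

```text
clock: 12.98
eef_pos: [565.3, 85.0, 104.2]
eef_rot: [-3.139, 0.002, -2.179]
wrist_force: [4.0, 0.2, 0.4]
finger_gap: 13.2
```

Call:
{"api": "play_rows", "payload": {"commands": [{"x":0.0049,"y":0.0072,"z":0,"wx":0,"wy":0,"wz":0,"grip":0.14},{"x":0,"y":0,"z":0,"wx":0,"wy":0,"wz":0,"grip":0.14}]}}

```text
clock: 13.22
eef_pos: [555.4, 85.1, 103.3]
eef_rot: [-3.141, 0.0, -2.182]
wrist_force: [-0.2, -0.6, 0.0]
finger_gap: 13.2
```

```bash
cat > data.txt <<'E'
556.4 85.0 2.3 1.7
547.9 83.4 1.6 1.4
540.0 80.4 4.4 3.2
532.5 76.0 2.7 4.9
525.7 70.1 1.0 2.9
520.1 63.4 -1.3 4.1
515.9 55.8 -2.3 4.6
512.9 47.5 -3.0 3.9
511.5 38.8 -4.3 3.5
511.7 30.0 -5.5 2.8
513.4 21.4 -5.2 2.2
516.5 13.2 -4.9 1.4
521.0 5.7 -4.8 0.8
526.8 -1.0 -5.4 -0.4
533.5 -6.5 -5.1 -1.6
540.9 -10.8 -8.2 -0.9
548.5 -13.6 -14.6 -2.8
556.3 -15.2 -19.6 -4.5
565.7 -15.8 -11.0 -11.7
575.2 -13.6 -3.9 -5.7
583.6 -9.9 -2.7 -3.7
591.2 -5.4 -1.2 -3.0
597.8 0.4 -0.5 -3.8
603.3 7.2 -0.3 -4.0
607.5 14.9 0.6 -4.3
610.3 23.2 1.3 -2.6
611.6 31.8 1.4 -4.7
611.5 40.5 1.9 -2.7
609.8 49.0 1.7 -2.5
606.7 57.2 3.1 -2.7
602.2 64.7 2.3 -2.4
596.5 71.3 2.4 -1.8
589.6 76.8 3.1 -1.0
582.1 81.0 2.9 -1.5
573.9 83.8 2.8 0
565.3 85.0 4.0 .2
E
python3 - <<'E'
import numpy as np
d=np.loadtxt("data.txt");r=d[:,:2]-[561.8,35.3];F=d[:,2:]
a=np.degrees(np.unwrap(np.arctan2(r[:,1],r[:,0])))
u=r/np.hypot(*r.T)[:,None]
for i in range(len(d)):print(round(a[i],1),"R %.1f drag %.1f rad %.1f"%(np.hypot(*r[i]),-(u[i,0]*F[i,1]-u[i,1]*F[i,0]),F[i]@u[i]))
E
```

```text
96.2 R 50.0 drag 2.5 rad 1.4
106.1 R 50.1 drag 1.9 rad 0.9
115.8 R 50.1 drag 5.4 rad 1.0
125.8 R 50.1 drag 5.1 rad 2.4
136.1 R 50.1 drag 2.8 rad 1.3
146.0 R 50.3 drag 2.7 rad 3.4
155.9 R 50.3 drag 3.3 rad 4.0
166.0 R 50.4 drag 3.1 rad 3.9
176.0 R 50.4 drag 3.2 rad 4.5
186.0 R 50.4 drag 3.4 rad 5.2
196.0 R 50.4 drag 3.5 rad 4.4
206.0 R 50.4 drag 3.4 rad 3.8
216.0 R 50.4 drag 3.5 rad 3.4
226.0 R 50.4 drag 3.6 rad 4.0
235.9 R 50.5 drag 3.3 rad 4.2
245.6 R 50.6 drag 7.1 rad 4.2
254.8 R 50.7 drag 13.4 rad 6.5
263.8 R 50.8 drag 19.0 rad 6.6
274.4 R 51.2 drag 11.9 rad 10.8
285.3 R 50.7 drag 5.3 rad 4.5
295.7 R 50.2 drag 4.0 rad 2.2
305.8 R 50.2 drag 2.7 rad 1.7
315.9 R 50.1 drag 3.1 rad 2.3
325.9 R 50.1 drag 3.5 rad 2.0
335.9 R 50.0 drag 3.7 rad 2.3
346.0 R 50.0 drag 2.2 rad 1.9
356.0 R 49.9 drag 4.6 rad 1.7
366.0 R 50.0 drag 2.9 rad 1.6
375.9 R 49.9 drag 2.9 rad 0.9
386.0 R 50.0 drag 3.8 rad 1.6
396.0 R 50.0 drag 3.3 rad 0.4
406.1 R 50.0 drag 3.0 rad 0.4
416.2 R 50.0 drag 3.1 rad 0.9
426.0 R 50.0 drag 3.3 rad -0.2
436.0 R 50.0 drag 2.7 rad 0.7
446.0 R 49.8 drag 4.0 rad 0.5
```

The main peak is at about 264° of TCP angle going forward, and the light rub (5.4 N) is at about 120°. I'll go back in reverse and sample the peak finely, which cancels backlash and lag.

```bash
python3 - <<'E'
from plan import *
C=np.array([561.8,35.3])
r,P,phi=plan([556.2,85.0],4.1016,C,50,456.4,-8,20,5.9)
print(P,phi)
for a,b in r:print('{"x": %g, "y": %g, "z": 0, "wx": 0, "wy": 0, "wz": 5.9, "grip": 0.14}, '%(a,b),end='')
r,P,phi=plan(P,phi,C,50,296.4,-4,16,4)
print();print(P,phi);print([(float(a),float(b)) for a,b in r])
E
```

```text
[584.02328859  -9.52167919] 2.0421114826466953
{"x": -0.0042, "y": -0.0056, "z": 0, "wx": 0, "wy": 0, "wz": 5.9, "grip": 0.14}, {"x": -0.0041, "y": -0.0057, "z": 0, "wx": 0, "wy": 0, "wz": 5.9, "grip": 0.14}, {"x": -0.0038, "y": -0.0058, "z": 0, "wx": 0, "wy": 0, "wz": 5.9, "grip": 0.14}, {"x": -0.0036, "y": -0.006, "z": 0, "wx": 0, "wy": 0, "wz": 5.9, "grip": 0.14}, {"x": -0.0034, "y": -0.0061, "z": 0, "wx": 0, "wy": 0, "wz": 5.9, "grip": 0.14}, {"x": -0.0031, "y": -0.0062, "z": 0, "wx": 0, "wy": 0, "wz": 5.9, "grip": 0.14}, {"x": -0.0029, "y": -0.0063, "z": 0, "wx": 0, "wy": 0, "wz": 5.9, "grip": 0.14}, {"x": -0.0027, "y": -0.0065, "z": 0, "wx": 0, "wy": 0, "wz": 5.9, "grip": 0.14}, {"x": -0.0025, "y": -0.0065, "z": 0, "wx": 0, "wy": 0, "wz": 5.9, "grip": 0.14}, {"x": -0.0022, "y": -0.0066, "z": 0, "wx": 0, "wy": 0, "wz": 5.9, "grip": 0.14}, {"x": -0.002, "y": -0.0067, "z": 0, "wx": 0, "wy": 0, "wz": 5.9, "grip": 0.14}, {"x": -0.0017, "y": -0.0068, "z": 0, "wx": 0, "wy": 0, "wz": 5.9, "grip": 0.14}, {"x": -0.0015, "y": -0.0068, "z": 0, "wx": 0, "wy": 0, "wz": 5.9, "grip": 0.14}, {"
[... 206 characters left out ...]
"wy": 0, "wz": 5.9, "grip": 0.14}, {"x": -0.0004, "y": -0.007, "z": 0, "wx": 0, "wy": 0, "wz": 5.9, "grip": 0.14}, {"x": -0.0002, "y": -0.0069, "z": 0, "wx": 0, "wy": 0, "wz": 5.9, "grip": 0.14}, {"x": 0, "y": -0.007, "z": 0, "wx": 0, "wy": 0, "wz": 5.9, "grip": 0.14}, {"x": 0.0003, "y": -0.007, "z": 0, "wx": 0, "wy": 0, "wz": 5.9, "grip": 0.14}, 
[531.27718793  -4.26333961] 0.925100761370323
[(0.0002, -0.0035), (0.0001, -0.0034), (0.0002, -0.0035), (0.0002, -0.0035), (0.0001, -0.0035), (0.0002, -0.0035), (0.0001, -0.0035), (0.0002, -0.0035), (0.0002, -0.0035), (0.0001, -0.0034), (0.0002, -0.0035), (0.0001, -0.0035), (0.0002, -0.0035), (0.0001, -0.0035), (0.0002, -0.0035), (0.0002, -0.0035)]
```

Call:
{"api": "play_rows", "payload": {"commands": [{"x":-0.0042,"y":-0.0056,"z":0,"wx":0,"wy":0,"wz":5.9,"grip":0.14},{"x":-0.0041,"y":-0.0057,"z":0,"wx":0,"wy":0,"wz":5.9,"grip":0.14},{"x":-0.0038,"y":-0.0058,"z":0,"wx":0,"wy":0,"wz":5.9,"grip":0.14},{"x":-0.0036,"y":-0.006,"z":0,"wx":0,"wy":0,"wz":5.9,"grip":0.14},{"x":-0.0034,"y":-0.0061,"z":0,"wx":0,"wy":0,"wz":5.9,"grip":0.14},{"x":-0.0031,"y":-0.0062,"z":0,"wx":0,"wy":0,"wz":5.9,"grip":0.14},{"x":-0.0029,"y":-0.0063,"z":0,"wx":0,"wy":0,"wz":5.9,"grip":0.14},{"x":-0.0027,"y":-0.0065,"z":0,"wx":0,"wy":0,"wz":5.9,"grip":0.14},{"x":-0.0025,"y":-0.0065,"z":0,"wx":0,"wy":0,"wz":5.9,"grip":0.14},{"x":-0.0022,"y":-0.0066,"z":0,"wx":0,"wy":0,"wz":5.9,"grip":0.14},{"x":-0.002,"y":-0.0067,"z":0,"wx":0,"wy":0,"wz":5.9,"grip":0.14},{"x":-0.0017,"y":-0.0068,"z":0,"wx":0,"wy":0,"wz":5.9,"grip":0.14},{"x":-0.0015,"y":-0.0068,"z":0,"wx":0,"wy":0,"wz":5.9,"grip":0.14},{"x":-0.0012,"y":-0.0069,"z":0,"wx":0,"wy":0,"wz":5.9,"grip":0.14},{"x":-0.0009,"y":-0.0069,"z":0,"wx":0,"wy":0,"wz":5.9,"grip":0.14},{"x":-0.0008,"y":-0.0069,"z":0,"wx":0,"wy":0,"wz":5.9,"grip":0.14},{"x":-0.0004,"y":-0.007,"z":0,"wx":0,"wy":0,"wz":5.9,"grip":0.14},{"x":-0.0002,"y":-0.0069,"z":0,"wx":0,"wy":0,"wz":5.9,"grip":0.14},{"x":0,"y":-0.007,"z":0,"wx":0,"wy":0,"wz":5.9,"grip":0.14},{"x":0.0003,"y":-0.007,"z":0,"wx":0,"wy":0,"wz":5.9,"grip":0.14}]}}

```text
clock: 15.72
eef_pos: [583.8, -9.7, 103.0]
eef_rot: [3.14, 0.001, 2.038]
wrist_force: [3.4, -1.0, -0.2]
finger_gap: 13.1
```

Call:
{"api": "play_rows", "payload": {"commands": [{"x":0.0002,"y":-0.0035,"z":0,"wx":0,"wy":0,"wz":4,"grip":0.14}]}}

```text
clock: 15.85
eef_pos: [580.4, -11.1, 102.9]
eef_rot: [3.141, 0.0, 1.968]
wrist_force: [4.0, -0.4, -0.3]
finger_gap: 13.3
```

Call:
{"api": "play_rows", "payload": {"commands": [{"x":0.0001,"y":-0.0034,"z":0,"wx":0,"wy":0,"wz":4,"grip":0.14}]}}

```text
clock: 15.98
eef_pos: [577.3, -12.2, 102.9]
eef_rot: [3.141, 0.0, 1.899]
wrist_force: [2.5, 1.2, -0.1]
finger_gap: 12.9
```

Call:
{"api": "play_rows", "payload": {"commands": [{"x":0.0002,"y":-0.0035,"z":0,"wx":0,"wy":0,"wz":4,"grip":0.14}]}}

```text
clock: 16.1
eef_pos: [574.0, -13.1, 102.9]
eef_rot: [3.141, 0.0, 1.829]
wrist_force: [3.1, 1.0, -0.5]
finger_gap: 13.0
```

Call:
{"api": "play_rows", "payload": {"commands": [{"x":0.0002,"y":-0.0035,"z":0,"wx":0,"wy":0,"wz":4,"grip":0.14}]}}

```text
clock: 16.23
eef_pos: [570.7, -13.7, 102.9]
eef_rot: [3.14, 0.0, 1.76]
wrist_force: [5.0, 1.1, -0.8]
finger_gap: 13.0
```

Call:
{"api": "play_rows", "payload": {"commands": [{"x":0.0001,"y":-0.0035,"z":0,"wx":0,"wy":0,"wz":4,"grip":0.14}]}}

```text
clock: 16.35
eef_pos: [567.4, -14.2, 102.9]
eef_rot: [3.14, -0.0, 1.69]
wrist_force: [6.5, 2.7, -1.5]
finger_gap: 13.5
```

Call:
{"api": "play_rows", "payload": {"commands": [{"x":0.0002,"y":-0.0035,"z":0,"wx":0,"wy":0,"wz":4,"grip":0.14}]}}

```text
clock: 16.48
eef_pos: [564.1, -14.4, 102.9]
eef_rot: [3.139, -0.0, 1.62]
wrist_force: [7.8, 2.4, -4.1]
finger_gap: 13.6
```

Call:
{"api": "play_rows", "payload": {"commands": [{"x":0.0001,"y":-0.0035,"z":0,"wx":0,"wy":0,"wz":4,"grip":0.14}]}}

```text
clock: 16.6
eef_pos: [560.9, -14.4, 102.9]
eef_rot: [3.138, -0.001, 1.55]
wrist_force: [10.6, 3.8, -5.0]
finger_gap: 13.2
```

Call:
{"api": "play_rows", "payload": {"commands": [{"x":0.0002,"y":-0.0035,"z":0,"wx":0,"wy":0,"wz":4,"grip":0.14}]}}

```text
clock: 16.73
eef_pos: [557.7, -14.1, 103.0]
eef_rot: [3.138, -0.001, 1.481]
wrist_force: [14.7, 2.4, -6.4]
finger_gap: 13.5
```

Call:
{"api": "play_rows", "payload": {"commands": [{"x":0.0002,"y":-0.0035,"z":0,"wx":0,"wy":0,"wz":4,"grip":0.14}]}}

```text
clock: 16.85
eef_pos: [554.7, -13.7, 103.0]
eef_rot: [3.137, -0.001, 1.411]
wrist_force: [16.2, 1.6, -8.4]
finger_gap: 13.4
```

Call:
{"api": "play_rows", "payload": {"commands": [{"x":0.0001,"y":-0.0034,"z":0,"wx":0,"wy":0,"wz":4,"grip":0.14}]}}

```text
clock: 16.98
eef_pos: [551.5, -13.1, 103.0]
eef_rot: [3.136, -0.002, 1.341]
wrist_force: [17.0, 2.2, -7.8]
finger_gap: 13.6
```

Call:
{"api": "play_rows", "payload": {"commands": [{"x":0.0002,"y":-0.0035,"z":0,"wx":0,"wy":0,"wz":4,"grip":0.14}]}}

```text
clock: 17.1
eef_pos: [547.8, -12.2, 103.0]
eef_rot: [3.137, -0.002, 1.271]
wrist_force: [12.4, 1.4, -7.0]
finger_gap: 13.4
```

Call:
{"api": "play_rows", "payload": {"commands": [{"x":0.0001,"y":-0.0035,"z":0,"wx":0,"wy":0,"wz":4,"grip":0.14}]}}

```text
clock: 17.23
eef_pos: [544.2, -11.0, 102.9]
eef_rot: [3.138, -0.002, 1.201]
wrist_force: [10.7, 3.4, -4.7]
finger_gap: 13.2
```

Call:
{"api": "play_rows", "payload": {"commands": [{"x":0.0002,"y":-0.0035,"z":0,"wx":0,"wy":0,"wz":4,"grip":0.14}]}}

```text
clock: 17.35
eef_pos: [540.6, -9.6, 102.9]
eef_rot: [3.139, -0.001, 1.131]
wrist_force: [7.1, 0.9, -2.7]
finger_gap: 13.4
```

Call:
{"api": "play_rows", "payload": {"commands": [{"x":0.0001,"y":-0.0035,"z":0,"wx":0,"wy":0,"wz":4,"grip":0.14}]}}

```text
clock: 17.48
eef_pos: [537.3, -8.1, 103.0]
eef_rot: [3.14, -0.001, 1.062]
wrist_force: [5.4, 0.8, -1.4]
finger_gap: 13.3
```

```bash
cat > rev.txt <<'E'
583.8 -9.7 3.4 -1.0
580.4 -11.1 4 -.4
577.3 -12.2 2.5 1.2
574 -13.1 3.1 1
570.7 -13.7 5 1.1
567.4 -14.2 6.5 2.7
564.1 -14.4 7.8 2.4
560.9 -14.4 10.6 3.8
557.7 -14.1 14.7 2.4
554.7 -13.7 16.2 1.6
551.5 -13.1 17 2.2
547.8 -12.2 12.4 1.4
544.2 -11 10.7 3.4
540.6 -9.6 7.1 .9
537.3 -8.1 5.4 .8
E
python3 - <<'E'
import numpy as np
from scipy.optimize import curve_fit
g=lambda x,c,w,A,b:b+A*np.exp(-((x-c)/w)**2)
for f,lo,hi,s in(("data.txt",225,310,1),("rev.txt",0,400,-1)):
    d=np.loadtxt(f);r=d[:,:2]-[561.8,35.3];F=d[:,2:]
    a=np.degrees(np.arctan2(r[:,1],r[:,0]))%360
    u=r/np.hypot(*r.T)[:,None];D=-s*(u[:,0]*F[:,1]-u[:,1]*F[:,0])
    k=(a>lo)&(a<hi);print(np.c_[a,D][k].round(1).tolist())
    p,cv=curve_fit(g,a[k],D[k],[264,12,12,3]);print(p,cv[0,0]**.5)
E
```

```text
[[226.0, 3.6], [235.9, 3.3], [245.6, 7.1], [254.8, 13.4], [263.8, 19.0], [274.4, 11.9], [285.3, 5.3], [295.7, 4.0], [305.8, 2.7]]
[263.66233741  14.39254233  15.23343993   3.40386028] 0.41893580471420044
[[296.1, 2.6], [291.8, 3.6], [288.1, 2.7], [284.1, 3.3], [280.3, 5.1], [276.5, 6.8], [272.6, 7.9], [269.0, 10.5], [265.3, 14.5], [261.8, 15.8], [258.0, 16.2], [253.6, 11.5], [249.2, 8.8], [244.7, 6.0], [240.6, 4.3]]
[260.63122933  12.6458375   12.65483177   3.17975528] 0.3438454915006839
```

Both passes agree: the stud is at about 262° at the peak (261.8° forward, 262.5° reverse, after allowing for cage play). I'll push forward to TCP angle 264° so the stud ends there.

Call:
{"api": "play_rows", "payload": {"commands": [{"x":0.0001,"y":0.0035,"z":0,"wx":0,"wy":0,"wz":-4,"grip":0.14},{"x":0.0001,"y":0.0035,"z":0,"wx":0,"wy":0,"wz":-4,"grip":0.14},{"x":0.0001,"y":0.0035,"z":0,"wx":0,"wy":0,"wz":-4,"grip":0.14},{"x":0.0001,"y":0.0035,"z":0,"wx":0,"wy":0,"wz":-4,"grip":0.14},{"x":0.0001,"y":0.0035,"z":0,"wx":0,"wy":0,"wz":-4,"grip":0.14},{"x":0.0001,"y":0.0035,"z":0,"wx":0,"wy":0,"wz":-4,"grip":0.14},{"x":0,"y":0,"z":0,"wx":0,"wy":0,"wz":0,"grip":0.14},{"x":0,"y":0,"z":0,"wx":0,"wy":0,"wz":0,"grip":0.14}]}}

```text
clock: 18.48
eef_pos: [555.0, -14.3, 102.7]
eef_rot: [-3.138, 0.0, 1.483]
wrist_force: [-10.6, 0.9, 7.3]
finger_gap: 13.1
```

```bash
python3 - <<'E'
from h import *
s=manip.read_state();p=s["eef_pos"];print(s);print(np.degrees(np.arctan2(p[1]-35.3,p[0]-561.8))%360)
E
```

```text
{'clock': 18.475, 'joints': array([-9.16505243e-02,  4.18366358e-01,  1.61297011e+00, -3.21771684e-05,
        1.11401519e+00, -3.75992752e-03]), 'qd': array([ 0.00140082, -0.00020066,  0.00020649,  0.00036399, -0.00076565,
        0.00010964]), 'effort': array([-1.93342944e-01, -5.35325038e+01, -3.46196687e+01,  1.60179874e-01,
       -2.88310178e+00, -7.26852144e-03]), 'eef_pos': array([555.04432497, -14.26660867, 102.65922762]), 'eef_rot': array([-3.13783357e+00,  1.46910075e-05,  1.48292000e+00]), 'wrist_force': array([-10.59945927,   0.8763165 ,   7.31445238]), 'moment': array([0.10498483, 2.03312611, 0.01107959]), 'finger_gap': 13.122567400086295}
262.2387014916972
```

Call:
{"api": "play_rows", "payload": {"commands": [{"x":0,"y":0.0015,"z":0,"wx":0,"wy":0,"wz":0,"grip":0.14},{"x":0,"y":0,"z":0,"wx":0,"wy":0,"wz":0,"grip":0.14}]}}

```text
clock: 18.73
eef_pos: [556.0, -14.5, 102.6]
eef_rot: [-3.136, 0.0, 1.483]
wrist_force: [-15.4, -0.4, 10.9]
finger_gap: 13.3
```

Call:
{"api": "play_rows", "payload": {"commands": [{"x":0,"y":0,"z":0,"wx":0,"wy":0,"wz":0,"grip":0.25},{"x":0,"y":0,"z":0,"wx":0,"wy":0,"wz":0,"grip":0.25},{"x":0,"y":0,"z":-0.02,"wx":0,"wy":0,"wz":0,"grip":0.25},{"x":0,"y":0,"z":-0.04,"wx":0,"wy":0,"wz":0,"grip":0.25},{"x":0,"y":0,"z":-0.05,"wx":0,"wy":0,"wz":0,"grip":0.1},{"x":0,"y":0,"z":-0.05,"wx":0,"wy":0,"wz":0,"grip":0},{"x":0,"y":0,"z":0,"wx":0,"wy":0,"wz":0,"grip":0}]}}

```text
clock: 19.6
eef_pos: [559.0, -14.6, 266.4]
eef_rot: [3.135, -0.0, 1.483]
wrist_force: [-0.2, -0.4, -1.5]
finger_gap: 0.7
```

```bash
python3 - <<'E'
from h import *
s=manip.read_state();p,d=manip.camera("wrist");cv2.imwrite("pics/k_wrist.png",p[:,:,::-1])
np.savez("k_wrist.npz",p=p,pos=s["eef_pos"],rot=s["eef_rot"])
print(s["eef_pos"],s["eef_rot"],s["clock"],s["joints"])
E
```

```text
[559.02106804 -14.60149526 266.39525431] [ 3.13475576e+00 -3.58253913e-05  1.48325588e+00] 19.6 [-9.16408797e-02  2.77812551e-01  1.40828447e+00  6.43374088e-05
  1.44865895e+00 -4.10792574e-03]
```

View pics/k_wrist.png

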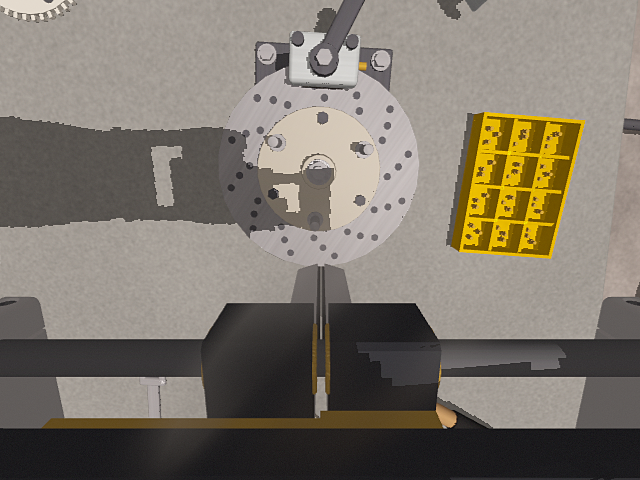

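The studs' tops are at (279,141) and (369,149), with a third at about (315,222) in shadow. I'll measure the hub angle from these.

```bash
python3 - <<'E'
from h import *
f=np.load("k_wrist.npz");p=f["p"][95:245,235:405,::-1]
cv2.imwrite("pics/l.png",cv2.resize(cv2.convertScaleAbs(p,alpha=1.2),None,fx=4.5,fy=4,interpolation=cv2.INTER_CUBIC))
E
```

```text
(no output)
```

View pics/l.png

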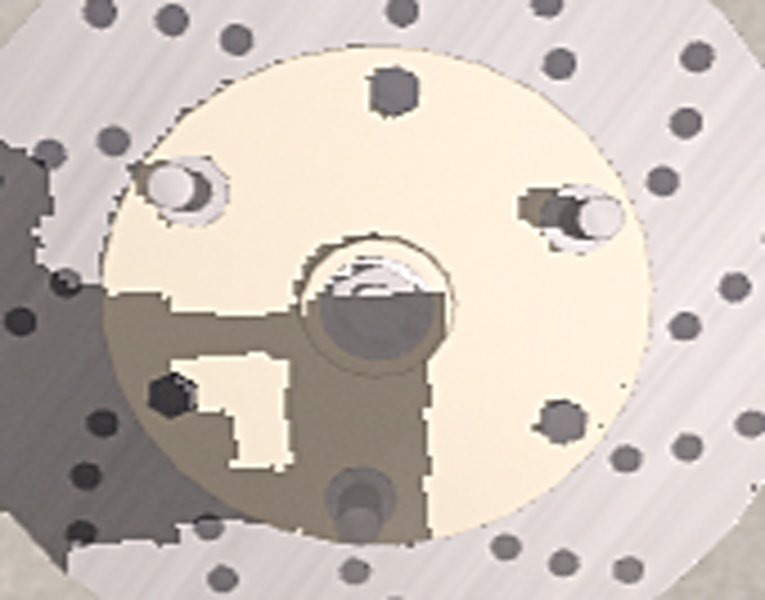

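```bash
python3 - <<'E'
from h import *
f=np.load("k_wrist.npz");pos,rot=f["pos"],f["rot"]
st=np.array([wonz(pos,rot,235+a/4.5,95+b/4,128)[:2] for a,b in((172,184),(602,215),(359,524))]);c=st.mean(0);print(st,c)
for t in st-c:print(np.hypot(*t),np.degrees(np.arctan2(t[1],t[0]))%360)
print("pivot",wonz(pos,rot,323,57,124))
h=np.array([wonz(pos,rot,235+a/4.5,95+b/4,92)[:2] for a,b in((393,90),(173,395),(561,421))])
for t in h-h.mean(0):print(np.degrees(np.arctan2(t[1],t[0]))%360)
E
```

```text
[[523.24461243  67.33744366]
 [608.58492892  53.08825599]
 [553.32582251 -13.80591528]] [561.71845462  35.53992813]
49.91310976828043 140.42725504794367
50.04408281089571 20.527529784548666
50.05445569463024 260.34762275406354
pivot [573.89331952 133.09838495 124.        ]
80.77934312681242
200.90643173330122
320.42066683846804
```

The hub is at 260.4° by image, within about 2° of the target. Before the lever I'll check where the tall blue lamp-like object stands.

```bash
python3 - <<'E'
from h import *
np.set_printoptions(precision=0,suppress=True)
print("base",onz("scene",310,448,5),onz("side",149,403,5))
print("ball",tri(("scene",310,392),("side",119,341)))
print("carb",onz("scene",257,365,70),onz("side",172,310,70))
f=np.load("a_scene.npz")["d"];print(f[392,310])
o,d=ray("scene",310,392);print(o+d*f[392,310])
E
```

```text
base [729. 408.   5.] [732. 403.   5.]
ball [730. 408. 203.]
carb [757. 241.  70.] [752. 248.  70.]
966.0783
[738. 424. 229.]
```

Call:
{"api": "play_rows", "payload": {"commands": [{"x":0.0425,"y":0.0076,"z":0.015,"wx":0,"wy":0,"wz":0,"grip":0.3},{"x":0.0425,"y":0.0076,"z":0.015,"wx":0,"wy":0,"wz":0,"grip":0.3},{"x":0.0425,"y":0.0076,"z":0.015,"wx":0,"wy":0,"wz":0,"grip":0.3},{"x":0.0425,"y":0.0076,"z":0.015,"wx":0,"wy":0,"wz":0,"grip":0.3},{"x":0.0425,"y":0.0076,"z":0.015,"wx":0,"wy":0,"wz":0,"grip":0.3},{"x":0,"y":0,"z":0,"wx":0,"wy":0,"wz":9.3,"grip":0.3},{"x":0,"y":0,"z":0,"wx":0,"wy":0,"wz":9.3,"grip":0.3},{"x":0,"y":0,"z":0,"wx":0,"wy":0,"wz":9.3,"grip":0.3},{"x":0,"y":0,"z":0,"wx":0,"wy":0,"wz":0,"grip":0.3},{"x":0,"y":0,"z":0,"wx":0,"wy":0,"wz":0,"grip":0.3}]}}

```text
clock: 20.9
eef_pos: [614.0, 193.8, 186.7]
eef_rot: [-3.141, 0.001, 1.0]
wrist_force: [0.0, -0.5, 0.6]
finger_gap: 28.1
```

```bash
python3 - <<'E'
from h import *
s=manip.read_state();p,d=manip.camera("wrist");cv2.imwrite("pics/m_wrist.png",p[:,:,::-1])
np.savez("m_wrist.npz",p=p,pos=s["eef_pos"],rot=s["eef_rot"])
print(s["eef_pos"],s["eef_rot"],s["clock"],s["joints"])
E
```

```text
[614.00254864 193.78711334 186.66476528] [-3.14080298e+00  7.67779535e-04  1.00007770e+00] 20.9 [2.48820414e-01 5.26490373e-01 1.24817455e+00 5.41752724e-05
 1.36802785e+00 8.19528403e-01]
```

View pics/m_wrist.png

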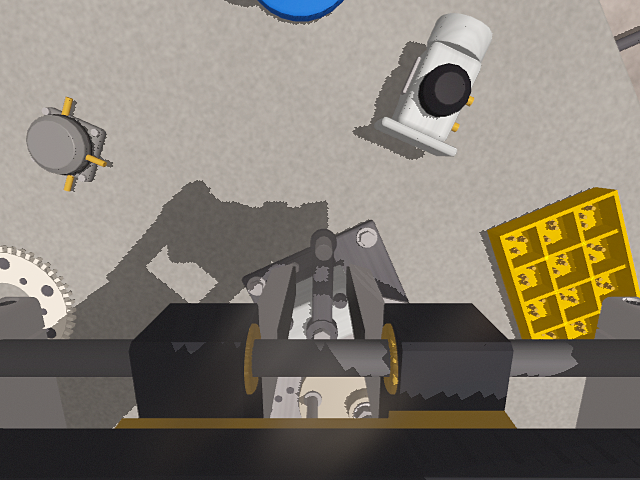

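```bash
python3 - <<'E'
from h import *
f=np.load("m_wrist.npz");pos,rot=f["pos"],f["rot"]
cv2.imwrite("pics/n.png",cv2.resize(f["p"][215:345,260:390,::-1],None,fx=4.5,fy=4.5,interpolation=cv2.INTER_CUBIC))
for v in(237,240,275,280):print(v,wonz(pos,rot,322,v,144))
E
```

```text
237 [621.1014935 204.4192655 144.       ]
240 [619.97664522 202.66297086 144.        ]
275 [606.48037975 181.59042359 144.        ]
280 [604.49443514 178.48964643 144.        ]
```

View pics/n.png

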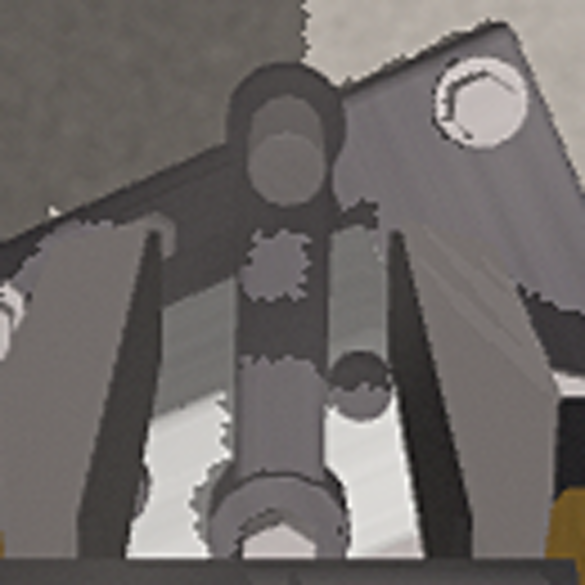

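The pin top at about (324,252) gives (615.5, 195), centred between the fingers. I'll lower, cage it and sweep the lever.

Call:
{"api": "play_rows", "payload": {"commands": [{"x":0.001,"y":0,"z":0.02,"wx":0,"wy":0,"wz":0,"grip":0.3},{"x":0,"y":0,"z":0.02,"wx":0,"wy":0,"wz":0,"grip":0.3},{"x":0,"y":0,"z":0.02,"wx":0,"wy":0,"wz":0,"grip":0.3},{"x":0,"y":0,"z":0,"wx":0,"wy":0,"wz":0,"grip":0.16},{"x":0,"y":0,"z":0,"wx":0,"wy":0,"wz":0,"grip":0.16}]}}

```text
clock: 21.58
eef_pos: [615.1, 194.8, 128.4]
eef_rot: [3.141, -0.001, 0.997]
wrist_force: [-0.5, -0.3, -0.5]
finger_gap: 15.8
```

Call:
{"api": "play_rows", "payload": {"commands": [{"x":-0.0004,"y":-0.0075,"z":0,"wx":0,"wy":0,"wz":-5.7,"grip":0.16},{"x":-0.0004,"y":-0.0075,"z":0,"wx":0,"wy":0,"wz":-5.7,"grip":0.16}]}}

```text
clock: 21.82
eef_pos: [602.0, 201.3, 128.5]
eef_rot: [3.139, -0.001, 1.199]
wrist_force: [2.9, -1.4, -1.9]
finger_gap: 15.4
```

Call:
{"api": "play_rows", "payload": {"commands": [{"x":-0.0004,"y":-0.0075,"z":0,"wx":0,"wy":0,"wz":-5.7,"grip":0.16},{"x":-0.0004,"y":-0.0075,"z":0,"wx":0,"wy":0,"wz":-5.7,"grip":0.16},{"x":-0.0004,"y":-0.0075,"z":0,"wx":0,"wy":0,"wz":-5.7,"grip":0.16},{"x":-0.0004,"y":-0.0075,"z":0,"wx":0,"wy":0,"wz":-5.7,"grip":0.16},{"x":-0.0004,"y":-0.0075,"z":0,"wx":0,"wy":0,"wz":-5.7,"grip":0.16}]}}

```text
clock: 22.45
eef_pos: [565.2, 205.9, 128.6]
eef_rot: [3.139, 0.0, 1.697]
wrist_force: [4.2, -2.4, -1.9]
finger_gap: 15.1
```

Call:
{"api": "play_rows", "payload": {"commands": [{"x":-0.0004,"y":-0.0075,"z":0,"wx":0,"wy":0,"wz":-5.7,"grip":0.16},{"x":-0.0002,"y":-0.0037,"z":0,"wx":0,"wy":0,"wz":-2.8,"grip":0.16},{"x":0,"y":0,"z":0,"wx":0,"wy":0,"wz":0,"grip":0.16}]}}

```text
clock: 22.82
eef_pos: [553.9, 203.8, 128.6]
eef_rot: [3.14, 0.0, 1.841]
wrist_force: [0.8, -0.8, 0.0]
finger_gap: 15.1
```

The force is still low, so the lever is not at its stop yet. I'll continue in small steps.

Call:
{"api": "play_rows", "payload": {"commands": [{"x":-0.0001,"y":-0.003,"z":0,"wx":0,"wy":0,"wz":-2,"grip":0.16},{"x":0,"y":0,"z":0,"wx":0,"wy":0,"wz":0,"grip":0.16}]}}

```text
clock: 23.08
eef_pos: [551.4, 203.0, 128.4]
eef_rot: [3.139, 0.0, 1.877]
wrist_force: [5.1, 1.9, 3.6]
finger_gap: 15.2
```

Call:
{"api": "play_rows", "payload": {"commands": [{"x":-0.0001,"y":-0.002,"z":0,"wx":0,"wy":0,"wz":-1.5,"grip":0.16},{"x":0,"y":0,"z":0,"wx":0,"wy":0,"wz":0,"grip":0.16}]}}

```text
clock: 23.32
eef_pos: [551.0, 202.7, 128.5]
eef_rot: [3.135, 0.0, 1.903]
wrist_force: [17.3, 4.5, -2.1]
finger_gap: 15.3
```

Call:
{"api": "play_rows", "payload": {"commands": [{"x":-0.0001,"y":-0.002,"z":0,"wx":0,"wy":0,"wz":0,"grip":0.16},{"x":0,"y":0,"z":0,"wx":0,"wy":0,"wz":0,"grip":0.16}]}}

```text
clock: 23.58
eef_pos: [549.3, 202.1, 128.5]
eef_rot: [3.134, 0.0, 1.902]
wrist_force: [19.6, 4.1, -3.6]
finger_gap: 18.9
```

The lever is at its stop: about 19 N and the pin stopped. I'll open and rise.

Call:
{"api": "play_rows", "payload": {"commands": [{"x":0,"y":0.004,"z":0,"wx":0,"wy":0,"wz":0,"grip":0.35},{"x":0,"y":0,"z":0,"wx":0,"wy":0,"wz":0,"grip":0.35},{"x":0,"y":0,"z":0,"wx":0,"wy":0,"wz":0,"grip":0.35},{"x":0,"y":0,"z":-0.02,"wx":0,"wy":0,"wz":0,"grip":0.35},{"x":0,"y":0,"z":-0.04,"wx":0,"wy":0,"wz":0,"grip":0.35},{"x":0,"y":0,"z":-0.05,"wx":0,"wy":0,"wz":0,"grip":0.35},{"x":-0.06,"y":0,"z":-0.03,"wx":0,"wy":0,"wz":0,"grip":0.35},{"x":-0.06,"y":0,"z":-0.03,"wx":0,"wy":0,"wz":0,"grip":0.35},{"x":-0.06,"y":0,"z":0,"wx":0,"wy":0,"wz":0,"grip":0.35},{"x":-0.06,"y":0,"z":0,"wx":0,"wy":0,"wz":0,"grip":0.35},{"x":0,"y":0,"z":0,"wx":0,"wy":0,"wz":0,"grip":0.35},{"x":0,"y":0,"z":0,"wx":0,"wy":0,"wz":0,"grip":0.35}]}}

```text
clock: 25.08
eef_pos: [625.9, -16.0, 293.1]
eef_rot: [-3.141, -0.001, 1.902]
wrist_force: [-0.4, 0.1, -0.0]
finger_gap: 32.6
```

```bash
python3 - <<'E'
from h import *
s=manip.read_state();p,d=manip.camera("wrist");cv2.imwrite("pics/o_wrist.png",p[:,:,::-1])
np.savez("o_wrist.npz",p=p,pos=s["eef_pos"],rot=s["eef_rot"])
print(s["eef_pos"],s["eef_rot"],s["clock"])
p,d=manip.camera("scene");cv2.imwrite("pics/o_scene.png",p[:,:,::-1])
E
```

```text
[625.89985764 -16.04110561 293.14436023] [-3.14106741e+00 -5.15827194e-04  1.90226355e+00] 25.075
```

View pics/o_wrist.png

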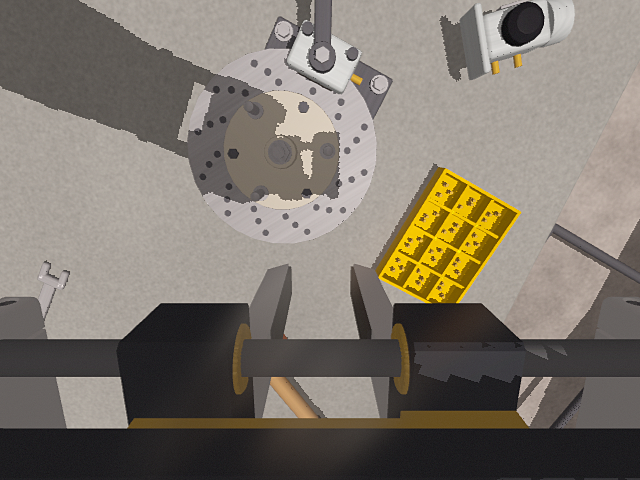

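View pics/o_scene.png

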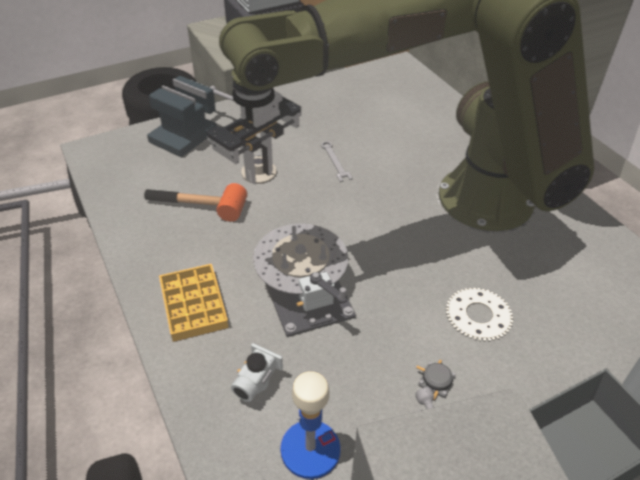

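The lever now points to the far side, from (322,55) upward in wrist and to (350,305) in scene, and the bystanders have not moved. I'll re-measure the hub and lever angles.

```bash
python3 - <<'E'
from h import *
f=np.load("o_wrist.npz");pos,rot=f["pos"],f["rot"]
h=np.array([wonz(pos,rot,a,b,92)[:2] for a,b in((303.5,107),(233.5,154),(306,194))])
for t in h-h.mean(0):print("hole",np.degrees(np.arctan2(t[1],t[0]))%360)
a=wonz(pos,rot,322,54,124)[:2];b=wonz(pos,rot,323.5,10,118.5)[:2];print("pivot",a,"lever dir",np.degrees(np.arctan2(*(b-a)[::-1])))
# pin in scene at 144
p=cv2.imread("pics/o_scene.png");cv2.imwrite("pics/p.png",cv2.resize(p[260:340,280:380],None,fx=6,fy=6,interpolation=cv2.INTER_CUBIC))
E
```

```text
hole 80.765447870714
hole 200.72301156244245
hole 319.67072253647285
pivot [574.27823298 133.52935697] lever dir 106.96074135903439
```

View pics/p.png

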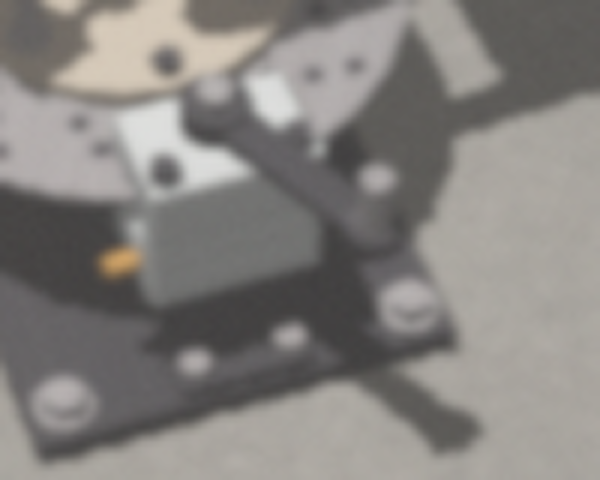

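```bash
python3 - <<'E'
from h import *
q=onz("scene",343,289.2,144);print(q,np.degrees(np.arctan2(q[1]-132.3,q[0]-573.5)))
print(manip.read_state()["wrist_force"],manip.sign_off())
E
```

```text
[551.92543861 204.58326532 144.        ] 106.61891356368149
the job is handed in; nothing more can be done
[ 0.14631123  0.59380709 -0.04596152] None
```

The disc is parked with its tightest spot at the pad, the brake lever is fully on, and the arm is clear. I handed the job in at about 25 s, against the 69 s limit.

- **Finding the tight spot:** I caged one stud loosely and turned the hub through a full turn plus about 10°. There was a single main drag peak and a light rub of about 5 N elsewhere. A slower reverse pass put the peak at a stud angle of 262.5°, against 261.8° forward.
- **Peak drag:** It read 16–19 N, above the 8–14 N the task gave. I put the excess down to finger friction and did not check it.
- **Parking the disc:** I released it with the stud at 260.4° by camera, about 0.03 rad from the tight spot. The disc had not moved when I measured it again after clamping, within about 1°.
- **Brake lever:** I swept the pin until it stopped, with about 19 N pushing back. The lever then pointed at about 107°, from about 56–57° at the start. That is 0.87–0.9 rad, in line with fully on.
- **Other checks:** The bystander objects look unmoved in the last pictures, judged by eye. The wrist force was near zero at the end. One early move call was refused for missing keys and moved nothing.

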